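# Square a lacquer panel on its peg board for rubbing down

## Robot

A 6-joint arm with a two-finger parallel gripper is mounted at the origin on the work surface. World frame = base frame: x ahead of the robot, y to its left, z up, the work surface at z = 0. Lengths are in m, angles in rad, forces in N, time in s.
With the tool pointing down it reaches from about 0.35 to 0.85 m from the base axis. Payload 8.1 kg.
Tool frame: the origin (TCP) lies on the mounting face of the last link; the fingertips stand 173 mm ahead of it and the grasp point (between the pads) lies 155 mm ahead of it; x points along the fingers, y is the direction in which the jaws open and shut, and the axes are right-handed (so a half turn about x gives the same grasp; the last joint's range is limited). The gripper opens to 85 mm and grips with 20 to 120 N. Pads are 22 mm wide; open, the fingers measure 114 mm over their backs; the gripper's body (76 mm by 85 mm) begins 54 mm behind the grasp point. The pads swing forward as they close: fully open they stand 13 mm farther back than shut.
Start: joints at [1.122, 0.13, 1.488, -0, 1.523, -0.085], TCP at [0.213, 0.561, 0.405] pointing down, gripper open.
Joint ranges: [-2.96, 2.96], [-0.89, 2.26], [0.02, 2.5], [-1.34, 4.48], [0, 2.73], [-2.66, 2.66]. Speed limits (rad/s): [2.39, 2.39, 2.79, 3.14, 3.14, 3.14].

## Interface

Orientations are given as [roll, pitch, yaw] about the fixed x, y, z axes, in that order (R = Rz(yaw) Ry(pitch) Rx(roll)).
In Python, from plant import robot, get_image, camera_params gives the robot as it stands.
- The arm moves only by the tool apply_moves, never from a script. Its argument "motion" is a list of rows, each an object of numbers: "tx", "ty", "tz": the shift along the tool's x, y, z in cm; "twist": the turn about the tool's x in degrees. A call has 1 to 12 rows; each row is the pose to reach, as a shift and turn from the pose measured when the call began, along the tool's axes at that moment; what a row does not reach only later rows make up. A row lasts 1/10 s, in which the tool goes at most 50 mm and 8.59 degrees, less where a joint would pass 70% of its speed; a pose out of reach is approached as far as the arm can. A call with a gripper value outside its range is refused whole. "hand" is the gripper command: -1 is shut, 1 is fully open, values between are in proportion, set as the call begins (left out, the last holds). The fingers move at their own pace and stop on an object; the grip force is fixed at half the most. Time passes only in rows, so rows that repeat a pose let the fingers close. It gives the time, the measured TCP pose, the force and the opening at its end, in the units of the state.
- robot.read_state(): the state, without advancing time (a new reading comes with each control period).
- get_image(name): name is "scene" or "top"; returns the picture (400x640x3 uint8, red, green, blue); there is no depth.
- camera_params(name): a dict with "vfov" (degrees; the focal length in pixels is half the picture's height over the tangent of half this angle, whatever the lens; pixels are square), "cx", "cy" (the principal point, pixels), "T" (4x4, takes a point from camera to world coordinates). Camera axes: x right, y down, z forward; pixel columns grow to the right and rows downward; lengths in m; the calibration is good to about 2 mm. A picture is of the moment at which its call begins. camera_params takes no time and is no camera call.
- robot.hand_in(): hands the job in, once; it reports no verdict.
The state is a dict: "time": time; "joints": joint angles; "joint_vel": joint speeds; "joint_torque": joint torques, N m; "eef_pos": TCP position; "orientation": TCP orientation; "ft_force": force on the tool from outside, world axes, zero at the start; "moment": the same for the moment, N m; "grip_width": opening from 0.0 (shut) to 1.0 (fully open).
Only numpy, scipy, OpenCV 4.12 (cv2) and the standard library are available. Lean on these libraries where they do the work, as an engineer would, in place of code of your own. Each camera call takes 0.05 s, during which the arm holds its last target. There are 200 camera calls.

## Task

Get the lacquer panel ready for rubbing down. First take the rubbing block off the peg board and set it down (no dropping) flat in the empty cell of the stone tray. Then push the panel round on the board, without lifting it and keeping its far left corner at the pegs, until it sits square in its nest: its long far edge touching the two far pegs and its left end touching the left peg; disturb nothing else on the bench.

Things in the scene. Friction and masses are not known exactly. Their poses are not given: they have to be found in the camera images.
- nest (a point): Point on the peg board's top face where the panel's far left corner belongs. Axes are the board's: x away from the robot, y to its left, z up. Board: plywood 276 mm square, 18 mm thick, screwed down (top 18 mm above the bench), reaching from x -216 to +60 and y -206 to +70 mm of this point. The seated panel covers x -120 to 0, y -180 to 0 mm, its axes parallel to these.
- peg_far_1 (a point): Top of the left one of the two far pegs. All three pegs are fixed wooden dowels 14 mm in diameter standing 15 mm above the board. This one's axis is at (x, y) = (+7, -30) mm of the nest point, so it touches the line x = 0.
- peg_far_2 (a point): Top of the right one of the two far pegs, axis at (+7, -90) mm of the nest point, touching the line x = 0.
- peg_left (a point): Top of the left peg, axis at (-22, +7) mm of the nest point, touching the line y = 0.
- panel_center (a point): Centre (10 mm above the board) of the loose black lacquer panel with pale eggshell inlay: 180 mm (its y) x 120 mm (its x) x 20 mm high, 0.34 kg nominal, too wide to grip, edges upright. Two 8 mm high battens under its ends carry it; between them the slab starts 8 mm above the board. It starts turned clockwise from above by 0.40 to 0.60 rad from square. Pushing it takes about 1 to 4 N.
- panel_far_left (a point): Far left corner of the panel, at mid-height (panel centre plus 60 mm along its x and 90 mm along its y); same axes as the panel.
- panel_far_right (a point): Far right corner of the panel, at mid-height (panel centre plus 60 mm along its x and minus 90 mm along its y). The near right corner, opposite the pegs, is 120 mm along minus x from here.
- block_center (a point): Centre (27 mm above its underside) of the loose rubbing block, 0.16 kg nominal, lying on the board where the panel's far right corner has to go: a cork sole 85 mm (its x) x 44 mm (its y) x 16 mm high with an upright wooden grip 70 mm (x) x 24 mm (y) from 16 to 54 mm above the underside. Grasp the grip across its 24 mm (along y).
- cell_floor (a point): Middle of the floor of the one empty tray cell, 5 mm above the bench; axes are the tray's. The wooden stone tray (fixed, 240 x 120 mm, 24 mm high) has three cells in a row along its x, each 73 mm (x) x 110 mm (y), 19 mm deep, walls and dividers 5 mm thick; a worn slurry mark shows where the block lives, long side along y. The other two cells hold stones.
- stone_fine: Flat pale grey rubbing stone 44 x 92 x 25 mm lying in a tray cell; origin at the centre of its underside. To be left alone.
- stone_coarse: Flat darker grey rubbing stone 44 x 92 x 25 mm lying in a tray cell; origin at the centre of its underside. To be left alone.
- shell_jar: Low clear jar with a steel cap, 60 mm diameter, 60 mm high, beyond the tray; origin at the centre of its underside. To be left alone.
- flat_brush: Brush 190 mm long lying on the bench between the robot and the board; origin under its middle. To be left alone.
- lacquer_spatula: Spatula 200 mm long lying on the bench just left of the board; origin under its middle. To be left alone.
- lacquer_bottle: Amber bottle with red cap, 64 mm diameter, 190 mm high, left of the board; origin at the centre of its underside. To be left alone.
- oil_bottle: Amber bottle with red cap, 56 mm diameter, 170 mm high, at the left; origin at the centre of its underside. To be left alone.
- thinner_bottle: White bottle with red cap, 68 mm diameter, 160 mm high, right of the tray; origin at the centre of its underside. To be left alone.
- test_tile: Bare wooden test tile 90 x 120 x 10 mm lying on the bench at the near left; origin at the centre of its underside. To be left alone.

How it is judged:
On the way, in this order (a step that is already met when the one before it is completed fails the run):
1. the rubbing block lies flat in the empty tray cell, let go (horizontal distance between block_center and cell_floor below 0.02 m and z of block_center in the frame of cell_floor below 0.031 m and angle between block_center's own z axis and vertical below 0.08 rad and contact force between the fingers and block below 0.1 N), for 0.2 s.
2. the panel sits square in its nest against all three pegs (x of panel_far_left in the frame of nest between -0.003 and 0.003 m and x of panel_far_right in the frame of nest between -0.003 and 0.003 m and y of panel_far_left in the frame of nest between -0.003 and 0.003 m and z of panel_center in the frame of nest below 0.0125 m), for 0.2 s.
At the end, for the whole second after the job is handed in: the block lies flat in the empty cell, within 20 mm of its middle; the panel lies flat on the board, both far corners within 3 mm of the far pegs' line and its far left corner within 3 mm of the left peg's line; both at rest and let go (all of step 1 and all of step 2 and linear speed of each of panel, block below 0.01 m/s); the robot touches nothing.
It fails at once if the panel is lifted (6 mm) or tipped (z of panel_center in the frame of nest above 0.016 m or angle between panel_center's own z axis and vertical above 0.12 rad).
It fails at once if the panel's far left corner leaves the pegs (more than 40 mm from its place in the nest) (horizontal distance between panel_far_left and nest above 0.04 m).
It fails at once if the block is dropped into the tray (horizontal distance between block_center and cell_floor below 0.06 m and z of block_center in the frame of cell_floor below 0.06 m and linear speed of block above 0.65 m/s).
It fails at once if another thing on the bench is moved by more than 30 mm (distance of any of shell_jar, flat_brush, lacquer_spatula, lacquer_bottle, oil_bottle, thinner_bottle, test_tile from where it was at the start of the episode above 0.03 m).
It fails at once if a stone in the tray is moved by more than 30 mm (distance of any of stone_fine, stone_coarse from where it was at the start of the episode above 0.03 m).
It also fails if it takes over 67 s, if anything falls off the work surface, if the arm or the gripper's body presses on something with over 40 N, if the wrist force passes 120 N, or if a joint passes its speed limit or range.

## Working session

There is one attempt and no reset: what is moved stays moved. The work goes in short steps, Python scripts to look and compute and a tool call to move; the robot and the scene stay as the last step left them, time stands still between calls to the robot, and variables do not carry over. Pictures are saved under pics/ and viewed, about 8 in all and at most 12, crops included, and the job is handed in when it is done.

Besides the shell and the picture viewer there is one more tool, called by a JSON object that holds its "api" and its "payload". apply_moves: Moves the arm, as the interface text tells. Its arguments: {"type":"object","properties":{"motion":{"type":"array"},"hand":{"type":"number"}},"required":["motion"]}

```bash
mkdir -p pics; python3 - <<'E'
from plant import robot,get_image,camera_params
import cv2
for n in("scene","top"):
    cv2.imwrite(f"pics/{n}0.png",get_image(n)[:,:,::-1]); print(n,camera_params(n))
s=robot.read_state(); print(s)
E
```

```text
scene {'vfov': 52.10009664137992, 'cx': 311.0356314829331, 'cy': 203.52279344251787, 'T': array([[ 0.12074583,  0.62187232, -0.77375401,  1.40403132],
       [ 0.99243114, -0.05804972,  0.10821579, -0.11483688],
       [ 0.0223802 , -0.78096418, -0.62417472,  0.76552625],
       [ 0.        ,  0.        ,  0.        ,  1.        ]])}
top {'vfov': 43.930133539785054, 'cx': 320.0402094638177, 'cy': 206.1503616765048, 'T': array([[-0.01387527, -0.98108339,  0.19308771,  0.22902141],
       [-0.9998836 ,  0.01238826, -0.00890657,  0.02460146],
       [ 0.00634606, -0.19318882, -0.98114107,  1.48374582],
       [ 0.        ,  0.        ,  0.        ,  1.        ]])}
{'time': 0.1, 'joints': array([ 1.12159616e+00,  1.31066807e-01,  1.48917250e+00, -3.34648920e-06,
        1.52301311e+00, -8.53710495e-02]), 'joint_vel': array([ 0.00082325, -0.0021666 , -0.00058943, -0.00086594, -0.00098046,
        0.0025927 ]), 'joint_torque': array([ 4.77545291e-04, -5.70956719e+01, -5.01938260e+01, -2.81996145e-04,
        8.04647512e-03, -5.89290323e-06]), 'eef_pos': array([0.21338479, 0.56054796, 0.40375919]), 'orientation': array([-1.6541536 ,  1.56913656, -2.01798256]), 'ft_force': array([ 0.796203  , -0.22382328, -0.01739386]), 'moment': array([-0.04988013,  0.03473295,  0.01709412]), 'grip_width': 1.0002130846484598}
```

View pics/top0.png

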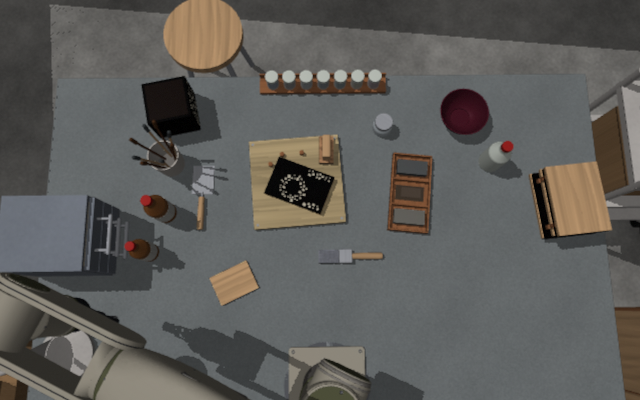

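View pics/scene0.png

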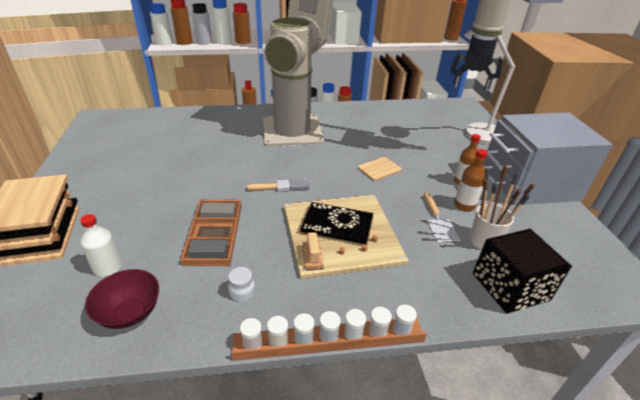

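The top view shows the board at about (249–345, 136–230), panel, block at (326,148) and pegs, with the tray at (388–433, 153–234) and its middle cell apparently empty. I'll crop both views for detail.

```bash
python3 - <<'E'
import cv2
a=cv2.imread("pics/top0.png"); c=a[128:238,243:353]; d=a[148:238,383:438]
c=cv2.resize(c,None,fx=5,fy=5,interpolation=cv2.INTER_CUBIC)
d=cv2.resize(d,None,fx=4.5,fy=4.5,interpolation=cv2.INTER_CUBIC)
d=cv2.copyMakeBorder(d,0,c.shape[0]-d.shape[0],0,0,cv2.BORDER_CONSTANT)
cv2.imwrite("pics/topc.png",cv2.hconcat([c,d]))
b=cv2.imread("pics/scene0.png")
cv2.imwrite("pics/scenec.png",cv2.resize(b[190:280,180:410],None,fx=3.4,fy=3.4,interpolation=cv2.INTER_CUBIC))
E
```

```text
(no output)
```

View pics/topc.png

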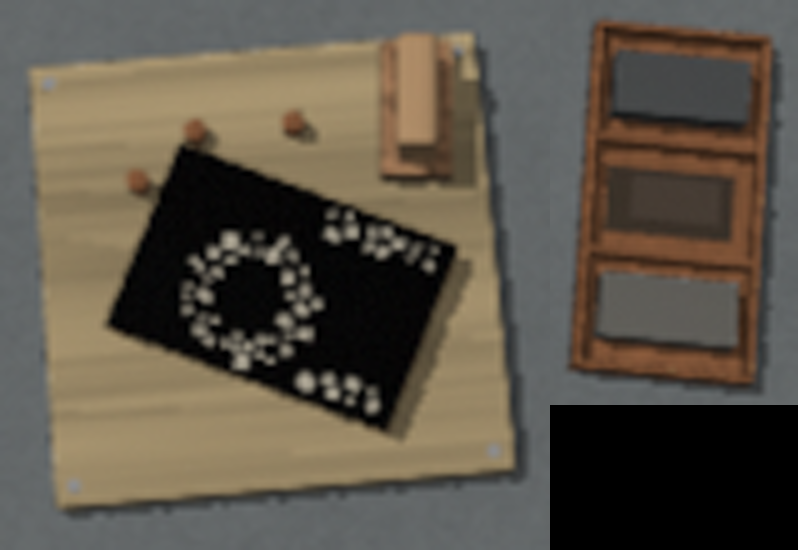

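View pics/scenec.png

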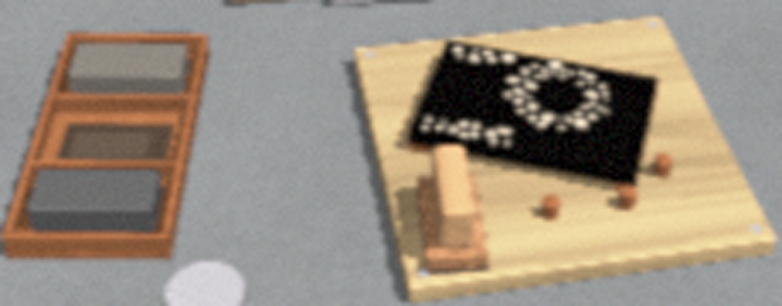

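Top crop: board corners (30,70),(474,33),(514,468),(60,508), pegs (135,178),(194,129),(292,121), panel corners (183,147),(457,246),(390,434),(107,326), grip top about (398–437, 35–146). The middle tray cell is empty. I'll fit rigid models to these.

```bash
cat > h.py <<'E'
import numpy as np, cv2
from plant import robot,get_image,camera_params
def ray(cam,px,z):
    p=camera_params(cam); f=200/np.tan(np.radians(p["vfov"]/2)); T=p["T"]
    px=np.atleast_2d(px).astype(float)
    d=np.c_[(px[:,0]-p["cx"])/f,(px[:,1]-p["cy"])/f,np.ones(len(px))]@T[:3,:3].T
    return (T[:3,3]+d*((z-T[2,3])/d[:,2])[:,None])[:,:2]
def proj(cam,P):
    p=camera_params(cam); f=200/np.tan(np.radians(p["vfov"]/2)); T=p["T"]
    c=(np.atleast_2d(P)-T[:3,3])@T[:3,:3]
    return np.c_[p["cx"]+f*c[:,0]/c[:,2],p["cy"]+f*c[:,1]/c[:,2]]
def crop(px,s,o): return (np.array(px,float)+.5)/s-.5+np.array(o)
def fit(M,W):
    M=np.array(M,float);W=np.array(W);m=M.mean(0);w=W.mean(0)
    a,b=M-m,W-w; th=np.arctan2((a[:,0]*b[:,1]-a[:,1]*b[:,0]).sum(),(a*b).sum())
    R=np.array([[np.cos(th),-np.sin(th)],[np.sin(th),np.cos(th)]]); t=w-R@m
    sc=np.sqrt((b**2).sum()/(a**2).sum())
    return t,th,R,sc,np.abs(W-(M@R.T+t)).max()
E
python3 - <<'E'
from h import *
np.set_printoptions(precision=4,suppress=True)
t=lambda px,z:ray("top",crop(px,5,(243,128)),z)
s=lambda px,z:ray("scene",crop(px,3.4,(180,190)),z)
B=t([(30,70),(474,33),(514,468),(60,508)],.018); P=t([(135,178),(194,129),(292,121)],.033)
MB=np.array([(60,70),(60,-206),(-216,-206),(-216,70)])/1e3; MP=np.array([(-22,7),(7,-30),(7,-90)])/1e3
for n,M,W in(("board",MB,B),("pegs",MP,P)): print(n,fit(M,W))
print("scene board",fit(MB,s([(773,240),(410,300),(355,48),(657,17)],.018)),"pegs",fit(MP,s([(664,157),(627,189),(550,201)],.033)))
MQ=np.array([(60,90),(60,-90),(-60,-90),(-60,90)])/1e3
print("panel",fit(MQ,t([(183,147),(457,246),(390,434),(107,326)],.038)))
print("panel s",fit(MQ,s([(635,184),(410,140),(447,42),(657,77)],.038)))
MG=np.array([(35,12),(35,-12),(-35,-12),(-35,12)])/1e3
print("grip",fit(MG,t([(398,35),(437,38),(437,146),(400,143)],.072)))
print("grip s",fit(MG,s([(473,243),(440,245),(432,147),(463,147)],.072)))
MT=np.array([(120,60),(120,-60),(-120,-60),(-120,60)])/1e3 
td=lambda px,z:ray("top",crop(np.array(px)-[550,0],4.5,(383,148)),z)
W=td([(597,22),(772,38),(755,385),(570,368)],.024)
print("tray",fit(MT[[0,1,2,3]],W))
print("tray s",fit(MT,s([(172,236),(8,236),(70,33),(208,37)],.024)))
print("cell",td([(672,203)],.005), s([(118,142)],.005))
E
```

```text
board (array([0.6698, 0.1553]), np.float64(0.07438032697275213), array([[ 0.9972, -0.0743],
       [ 0.0743,  0.9972]]), np.float64(0.9933225747587595), np.float64(0.002129245801964774))
pegs (array([0.6713, 0.1565]), np.float64(0.06039284530125246), array([[ 0.9982, -0.0604],
       [ 0.0604,  0.9982]]), np.float64(1.0013069790158633), np.float64(0.0004732190005429793))
scene board (array([0.6738, 0.1553]), np.float64(0.08066581360415598), array([[ 0.9967, -0.0806],
       [ 0.0806,  0.9967]]), np.float64(1.002244362630509), np.float64(0.006466745409402619)) pegs (array([0.669 , 0.1564]), np.float64(0.08941667673796487), array([[ 0.996 , -0.0893],
       [ 0.0893,  0.996 ]]), np.float64(1.0205955816134524), np.float64(0.0014612688562722076))
panel (array([0.5787, 0.0724]), np.float64(-0.37411336404090334), array([[ 0.9308,  0.3654],
       [-0.3654,  0.9308]]), np.float64(0.9974822242415328), np.float64(0.0015346714724442795))
panel s (array([0.586, 0.073]), np.float64(-0.3643483311793838), array([[ 0.9344,  0.3563],
       [-0.3563,  0.9344]]), np.float64(1.006424030211778), np.float64(0.004957527493653968))
grip (array([ 0.6899, -0.0091]), np.float64(-0.016400463963011584), array([[ 0.9999,  0.0164],
       [-0.0164,  0.9999]]), np.float64(0.9567284763348565), np.float64(0.002341448622503961))
grip s (array([ 0.709, -0.011]), np.float64(-0.0582111822927832), array([[ 0.9983,  0.0582],
       [-0.0582,  0.9983]]), np.float64(1.34349362244354), np.float64(0.013876754671495406))
tray (array([ 0.5559, -0.2612]), np.float64(-0.10982581409911714), array([[ 0.994 ,  0.1096],
       [-0.1096,  0.994 ]]), np.float64(0.999987519293038), np.float64(0.0013639811918814415))
tray s (array([ 0.561 , -0.2585]), np.float64(-0.10274778962182829), array([[ 0.9947,  0.1026],
       [-0.1026,  0.9947]]), np.float64(0.9824363943870218), np.float64(0.004164269698262224))
cell [[ 0.5584 -0.2637]] [[ 0.5575 -0.2599]]
```

```bash
cat >> h.py <<'E'
from scipy.spatial.transform import Rotation as Ro
def pose():
    s=robot.read_state(); return s,np.array(s["eef_pos"]),Ro.from_euler("xyz",s["orientation"]).as_matrix()
def go(*tgts):
    """targets (x,y,z,jaw direction angle of tool y): shift cm in tool axes, twist deg"""
    s,p,R=pose(); a=np.arctan2(R[1,1],R[0,1])
    print("t",round(s["time"],2),"pos",p.round(4),"toolx",R[:,0].round(3),"jaw",round(a,4),"F",np.round(s["ft_force"],2),"grip",round(s["grip_width"],3),"j6",round(s["joints"][5],3))
    for g in tgts:
        tw=-(g[3]-a); tw=(tw+np.pi/2)%np.pi-np.pi/2
        print(g,"t=",(R.T@(np.array(g[:3])-p)*100).round(2),"twist",np.degrees(tw).round(2))
E
python3 -c "
from h import *
go((.69,-.009,.40,np.pi/2+.0))
# block sole+grip angle from a colour-independent edge check
im=get_image('top'); cv2.imwrite('pics/g.png',im[:,:,::-1])
t=lambda px,z:ray('top',crop(px,5,(243,128)),z)
print(t([(398,35),(400,143),(437,38),(437,146)],.072), t([(380,42),(379,175),(450,180)],.034))
"
```

```text
t 0.1 pos [0.2134 0.5605 0.4038] toolx [-0.001 -0.001 -1.   ] jaw 1.207 F [ 0.8  -0.22 -0.02] grip 1.0 j6 -0.085
(0.69, -0.009, 0.4, 1.5707963267948966) t= [  0.43 -36.27  64.81] twist -20.85
[[ 0.72454199  0.00231401]
 [ 0.65745615  0.00211705]
 [ 0.7223914  -0.02094987]
 [ 0.65534787 -0.01975926]] [[ 0.73350758  0.01281434]
 [ 0.64896445  0.01454657]
 [ 0.64530255 -0.02845523]]
```

{"api": "apply_moves", "payload": {"motion": [{"tx": 0.4,"ty": -3,"tz": 5,"twist": -3},{"tx": 0.4,"ty": -6,"tz": 10.5,"twist": -6},{"tx": 0.4,"ty": -9,"tz": 16,"twist": -9},{"tx": 0.4,"ty": -11,"tz": 20,"twist": -12},{"tx": 0.4,"ty": -14,"tz": 25,"twist": -15},{"tx": 0.4,"ty": -16,"tz": 29,"twist": -18},{"tx": 0.4,"ty": -19,"tz": 34,"twist": -21},{"tx": 0.4,"ty": -21,"tz": 38,"twist": -21},{"tx": 0.4,"ty": -24,"tz": 43,"twist": -21},{"tx": 0.4,"ty": -26,"tz": 47,"twist": -21},{"tx": 0.4,"ty": -29,"tz": 52,"twist": -21},{"tx": 0.4,"ty": -31,"tz": 56,"twist": -21}], "hand": 1}}

```text
time: 1.35
eef_pos: [0.6008, 0.1002, 0.3999]
orientation: [-2.246, 1.569, -2.244]
ft_force: [0.5, 0.4, 0.4]
grip_width: 0.998
```

```bash
python3 -c "
from h import *
go((.69,-.009,.28,np.pi/2-.01),(.69,-.009,.215,np.pi/2-.01))"
```

```text
t 1.35 pos [0.6008 0.1002 0.3999] toolx [-0.001 -0.001 -1.   ] jaw 1.5734 F [0.54 0.45 0.42] grip 0.998 j6 -1.492
(0.69, -0.009, 0.28, 1.5607963267948965) t= [ 12.   -10.93   8.9 ] twist 0.72
(0.69, -0.009, 0.215, 1.5607963267948965) t= [ 18.5  -10.92   8.91] twist 0.72
```

{"api": "apply_moves", "payload": {"motion": [{"tx": 2,"ty": -4,"tz": 3,"twist": 0.7},{"tx": 4,"ty": -7.5,"tz": 6,"twist": 0.7},{"tx": 7,"ty": -10.9,"tz": 8.9,"twist": 0.7},{"tx": 10,"ty": -10.9,"tz": 8.9,"twist": 0.7},{"tx": 12,"ty": -10.9,"tz": 8.9,"twist": 0.7},{"tx": 12,"ty": -10.9,"tz": 8.9,"twist": 0.7},{"tx": 14,"ty": -10.9,"tz": 8.9,"twist": 0.7},{"tx": 15.5,"ty": -10.9,"tz": 8.9,"twist": 0.7},{"tx": 17,"ty": -10.9,"tz": 8.9,"twist": 0.7},{"tx": 18,"ty": -10.9,"tz": 8.9,"twist": 0.7},{"tx": 18.5,"ty": -10.9,"tz": 8.9,"twist": 0.7},{"tx": 18.5,"ty": -10.9,"tz": 8.9,"twist": 0.7}]}}

```text
time: 2.55
eef_pos: [0.6896, -0.0087, 0.2141]
orientation: [-2.692, 1.568, -2.702]
ft_force: [-0.4, 0.5, -0.3]
grip_width: 0.998
```

{"api": "apply_moves", "payload": {"motion": [{"tx": 0},{"tx": 0},{"tx": 0},{"tx": 0},{"tx": 0},{"tx": 0},{"tx": 0},{"tx": 0},{"tx": 0},{"tx": 0}], "hand": -1}}

```text
$.motion[0]: bad value
```

```bash
python3 -c "
from h import *
go((.69,-.009,.30,np.pi/2-.01),(.557,-.262,.30,-.108))
cv2.imwrite('pics/scene1.png',cv2.resize(get_image('scene')[170:290,190:420,::-1],None,fx=3,fy=3))"
```

```text
t 2.55 pos [ 0.6896 -0.0087  0.2141] toolx [-0.002 -0.001 -1.   ] jaw 1.5613 F [-0.37  0.53 -0.32] grip 0.998 j6 -1.647
(0.69, -0.009, 0.3, 1.5607963267948965) t= [-8.59 -0.04  0.02] twist 0.03
(0.557, -0.262, 0.3, -0.108) t= [ -8.53 -25.47 -13.04] twist -84.36
```

View pics/scene1.png

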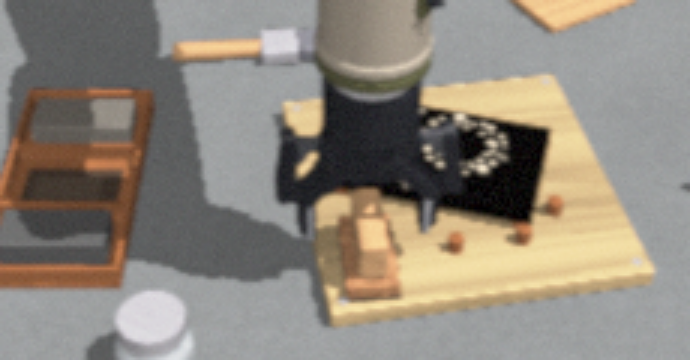

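The picture shows the open fingers straddling the grip, centred. The close call was refused for its format, so I'll send full rows.

{"api": "apply_moves", "payload": {"motion": [{"tx": 0,"ty": 0,"tz": 0,"twist": 0},{"tx": 0,"ty": 0,"tz": 0,"twist": 0},{"tx": 0,"ty": 0,"tz": 0,"twist": 0},{"tx": 0,"ty": 0,"tz": 0,"twist": 0},{"tx": 0,"ty": 0,"tz": 0,"twist": 0},{"tx": 0,"ty": 0,"tz": 0,"twist": 0},{"tx": 0,"ty": 0,"tz": 0,"twist": 0},{"tx": 0,"ty": 0,"tz": 0,"twist": 0},{"tx": 0,"ty": 0,"tz": 0,"twist": 0},{"tx": 0,"ty": 0,"tz": 0,"twist": 0}], "hand": -1}}

```text
time: 3.6
eef_pos: [0.6902, -0.0087, 0.2156]
orientation: [-1.723, 1.569, -1.733]
ft_force: [0.5, 0.2, 5.8]
grip_width: 0.27
```

{"api": "apply_moves", "payload": {"motion": [{"tx": -1,"ty": 0,"tz": 0,"twist": 0},{"tx": -3,"ty": 0,"tz": 0,"twist": 0},{"tx": -5.5,"ty": 0,"tz": 0,"twist": 0},{"tx": -8.5,"ty": 0,"tz": 0,"twist": 0},{"tx": -8.5,"ty": -2,"tz": -1,"twist": 8},{"tx": -8.5,"ty": -5,"tz": -2.5,"twist": 16},{"tx": -8.5,"ty": -8,"tz": -4,"twist": 24},{"tx": -8.5,"ty": -11,"tz": -5.5,"twist": 32},{"tx": -8.5,"ty": -14,"tz": -7,"twist": 40},{"tx": -8.5,"ty": -17,"tz": -8.5,"twist": 48},{"tx": -8.5,"ty": -20,"tz": -10,"twist": 56},{"tx": -8.5,"ty": -22,"tz": -11,"twist": 64}]}}

```text
time: 4.8
eef_pos: [0.5767, -0.2293, 0.3006]
orientation: [-1.405, 1.569, -2.538]
ft_force: [-0.4, -0.1, -1.4]
grip_width: 0.268
```

```bash
python3 -c "
from h import *
go((.557,-.262,.30,-.108))
cv2.imwrite('pics/g2.png',get_image('scene')[:,:,::-1])"
```

```text
t 4.8 pos [ 0.5767 -0.2293  0.3006] toolx [-0.002 -0.001 -1.   ] jaw 0.4373 F [-0.36 -0.09 -1.41] grip 0.268 j6 -0.897
(0.557, -0.262, 0.3, -0.108) t= [ 0.07 -3.17  2.13] twist 31.24
```

{"api": "apply_moves", "payload": {"motion": [{"tx": 0,"ty": -1,"tz": 0.7,"twist": 8},{"tx": 0,"ty": -2,"tz": 1.4,"twist": 16},{"tx": 0,"ty": -3.2,"tz": 2.1,"twist": 24},{"tx": 0,"ty": -3.2,"tz": 2.1,"twist": 31.2},{"tx": 0,"ty": -3.2,"tz": 2.1,"twist": 31.2},{"tx": 0,"ty": -3.2,"tz": 2.1,"twist": 31.2},{"tx": 0,"ty": -3.2,"tz": 2.1,"twist": 31.2}]}}

```text
time: 5.55
eef_pos: [0.5553, -0.2637, 0.3007]
orientation: [-0.733, 1.567, -2.418]
ft_force: [-0.7, 0.5, -1.9]
grip_width: 0.272
```

```bash
python3 -c "
from h import *
go((.557,-.262,.2035,-.108))
cv2.imwrite('pics/scene3.png',cv2.resize(get_image('scene')[150:290,130:350,::-1],None,fx=3.4,fy=3.4))"
```

```text
t 5.55 pos [ 0.5553 -0.2637  0.3007] toolx [-0.003 -0.002 -1.   ] jaw -0.114 F [-0.65  0.48 -1.92] grip 0.272 j6 -0.411
(0.557, -0.262, 0.2035, -0.108) t= [ 9.71  0.17 -0.22] twist -0.35
```

View pics/scene3.png

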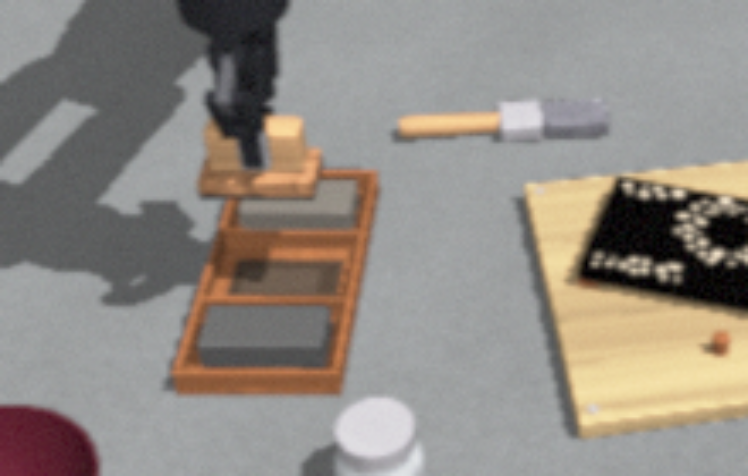

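The block is held level and aligned with the tray. Lowering it slowly.

{"api": "apply_moves", "payload": {"motion": [{"tx": 2,"ty": 0.2,"tz": -0.2,"twist": -0.4},{"tx": 4,"ty": 0.2,"tz": -0.2,"twist": -0.4},{"tx": 6,"ty": 0.2,"tz": -0.2,"twist": -0.4},{"tx": 7.5,"ty": 0.2,"tz": -0.2,"twist": -0.4},{"tx": 8.4,"ty": 0.2,"tz": -0.2,"twist": -0.4},{"tx": 8.9,"ty": 0.2,"tz": -0.2,"twist": -0.4},{"tx": 9.3,"ty": 0.2,"tz": -0.2,"twist": -0.4},{"tx": 9.5,"ty": 0.2,"tz": -0.2,"twist": -0.4},{"tx": 9.7,"ty": 0.2,"tz": -0.2,"twist": -0.4},{"tx": 9.7,"ty": 0.2,"tz": -0.2,"twist": -0.4}]}}

```text
time: 6.6
eef_pos: [0.5574, -0.2623, 0.204]
orientation: [-0.573, 1.567, -2.251]
ft_force: [-1.0, -0.6, -1.6]
grip_width: 0.274
```

{"api": "apply_moves", "payload": {"motion": [{"tx": 0.1,"ty": 0,"tz": 0,"twist": 0},{"tx": 0.1,"ty": 0,"tz": 0,"twist": 0}]}}

```text
time: 6.8
eef_pos: [0.5575, -0.2624, 0.2032]
orientation: [-0.456, 1.567, -2.134]
ft_force: [-0.4, -0.2, -1.6]
grip_width: 0.271
```

Not yet in contact (Fz still the block's weight), so I'll feel downward.

{"api": "apply_moves", "payload": {"motion": [{"tx": 0.1,"ty": 0,"tz": 0,"twist": 0},{"tx": 0.15,"ty": 0,"tz": 0,"twist": 0},{"tx": 0.15,"ty": 0,"tz": 0,"twist": 0}]}}

```text
time: 7.1
eef_pos: [0.5576, -0.2626, 0.2026]
orientation: [-0.314, 1.567, -1.992]
ft_force: [-2.8, 1.0, 5.0]
grip_width: 0.273
```

{"api": "apply_moves", "payload": {"motion": [{"tx": 0.05,"ty": 0,"tz": 0,"twist": 0},{"tx": 0.1,"ty": 0,"tz": 0,"twist": 0},{"tx": 0.1,"ty": 0,"tz": 0,"twist": 0}]}}

```text
time: 7.4
eef_pos: [0.5578, -0.2627, 0.2025]
orientation: [-0.23, 1.567, -1.908]
ft_force: [-4.6, 1.6, 8.3]
grip_width: 0.267
```

Contact at the expected 0.2026. Partial opening, then straight up.

{"api": "apply_moves", "payload": {"motion": [{"tx": 0,"ty": 0,"tz": 0,"twist": 0},{"tx": 0,"ty": 0,"tz": 0,"twist": 0},{"tx": 0,"ty": 0,"tz": 0,"twist": 0},{"tx": 0,"ty": 0,"tz": 0,"twist": 0},{"tx": 0,"ty": 0,"tz": 0,"twist": 0},{"tx": 0,"ty": 0,"tz": 0,"twist": 0},{"tx": -2,"ty": 0,"tz": 0,"twist": 0},{"tx": -4,"ty": 0,"tz": 0,"twist": 0},{"tx": -7,"ty": 0,"tz": 0,"twist": 0},{"tx": -10,"ty": 0,"tz": 0,"twist": 0},{"tx": -10,"ty": 0,"tz": 0,"twist": 0}], "hand": 0.0}}

```text
time: 8.5
eef_pos: [0.5595, -0.2632, 0.3084]
orientation: [0.792, 1.56, -0.886]
ft_force: [0.9, -0.2, 0.4]
grip_width: 0.501
```

```bash
python3 -c "
from h import *
go((.557,-.262,.2035,-.108))
a=get_image('scene')[150:290,130:410,::-1]; cv2.imwrite('pics/scene4.png',cv2.resize(a,None,fx=2.8,fy=2.8))
print(proj('top',[(.6,-.1,.3),(.53,-.03,.018)]))"
```

```text
t 8.5 pos [ 0.5595 -0.2632  0.3084] toolx [ 0.007 -0.008 -1.   ] jaw -0.1075 F [ 0.88 -0.2   0.43] grip 0.501 j6 -0.413
(0.557, -0.262, 0.2035, -0.108) t= [10.49 -0.34 -0.17] twist 0.03
[[365.01273226 151.17674782]
 [333.6631524  201.91085914]]
```

View pics/scene4.png

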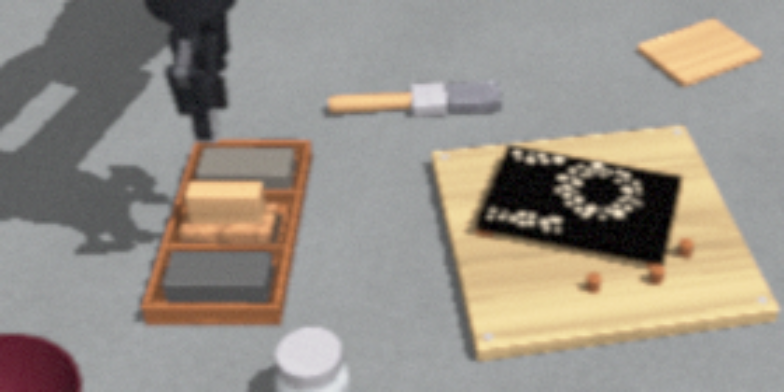

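The block sits flat in the middle cell, clear of the walls and both stones. Next: an automatic panel pose fit (silhouette of the slab), used between pushes.

```bash
cat >> h.py <<'E'
from scipy.optimize import minimize
NEST=np.array([.6705,.156]); NY=.074
def rot(a): return np.array([[np.cos(a),-np.sin(a)],[np.sin(a),np.cos(a)]])
def panel(guess=(.5787,.0724,-.374),cam="top",save=None):
    """silhouette fit of panel (x,y,yaw); U = upsampling"""
    im=get_image(cam)
    if save: cv2.imwrite(save,im[:,:,::-1])
    U=6; g=cv2.resize(im.max(2),None,fx=U,fy=U,interpolation=cv2.INTER_CUBIC)
    roi=np.zeros_like(g); q=np.array([(60,70),(60,-206),(-216,-206),(-216,70)])/1e3
    W=np.c_[q@rot(NY).T+NEST,np.full(4,.03)]
    cv2.fillConvexPoly(roi,((proj(cam,W)+.5)*U-.5).astype(np.int32),1)
    m=((g<60)&(roi>0)).astype(np.uint8)
    m=cv2.morphologyEx(m,cv2.MORPH_CLOSE,np.ones((9*U,9*U),np.uint8))
    c=np.array([(60,90),(60,-90),(-60,-90),(-60,90)])/1e3
    def cost(v):
        w=c@rot(v[2]).T+v[:2]
        P=np.r_[np.c_[w,np.full(4,.038)],np.c_[w,np.full(4,.020)]]
        h=cv2.convexHull(((proj(cam,P)+.5)*U-.5).astype(np.float32))
        r=np.zeros_like(m); cv2.fillConvexPoly(r,(h*16).astype(np.int32),1,shift=4)
        return float((r!=m).sum())/m.sum()
    g0=np.array(guess); s=np.array([[0,0,0],[.01,0,0],[0,.01,0],[0,0,.05]])
    for _ in range(3):
        r=minimize(cost,g0,method="Nelder-Mead",options=dict(initial_simplex=g0+s,xatol=1e-4,fatol=1e-4)); g0=r.x
    v=r.x
    fl=v[:2]+rot(v[2])@[.06,.09]; fr=v[:2]+rot(v[2])@[.06,-.09]
    n=lambda p:(rot(-NY)@(p-NEST)*1e3).round(1)
    print(cam,"panel",v.round(4),"cost",round(r.fun,3),"FL",n(fl),"FR",n(fr),"rel yaw",round(v[2]-NY,3))
    return v
def pt(v,x,y): return v[:2]+rot(v[2])@np.array([x,y])/1e3
E
python3 -c "
from h import *
v=panel(); panel(cam='scene')
a=pt(v,0,-128);b=pt(v,0,-89)
go((*a,.30,v[2]),(*a,.196,v[2]),(*b,.196,v[2]))"
```

```text
top panel [ 0.581   0.0727 -0.3829] cost 0.033 FL [ -1.9 -22.2] FR [ -81.3 -183.7] rel yaw -0.457
scene panel [ 0.5742  0.0748 -0.3523] cost 0.156 FL [-10.2 -16.7] FR [ -84.7 -180.6] rel yaw -0.426
t 8.65 pos [ 0.5577 -0.2622  0.3021] toolx [-0.002 -0.003 -1.   ] jaw -0.1076 F [-0.48  1.22  0.49] grip 0.498 j6 -0.413
(np.float64(0.5331316128900234), np.float64(-0.04604810505936427), 0.3, np.float64(-0.38294448705067075)) t= [  0.14  -4.77 -21.23] twist 15.78
(np.float64(0.5331316128900234), np.float64(-0.04604810505936427), 0.196, np.float64(-0.38294448705067075)) t= [ 10.54  -4.76 -21.26] twist 15.78
(np.float64(0.5477040915321385), np.float64(-0.009872935865218146), 0.196, np.float64(-0.38294448705067075)) t= [ 10.52  -3.7  -25.02] twist 15.78
```

{"api": "apply_moves", "payload": {"motion": [{"tx": 0,"ty": -1,"tz": -4.5,"twist": 4},{"tx": 0,"ty": -2,"tz": -9,"twist": 8},{"tx": 0,"ty": -3,"tz": -13.5,"twist": 12},{"tx": 0,"ty": -4,"tz": -18,"twist": 15.8},{"tx": 0,"ty": -4.8,"tz": -21.2,"twist": 15.8},{"tx": 3,"ty": -4.8,"tz": -21.2,"twist": 15.8},{"tx": 6,"ty": -4.8,"tz": -21.2,"twist": 15.8},{"tx": 8,"ty": -4.8,"tz": -21.2,"twist": 15.8},{"tx": 10,"ty": -4.8,"tz": -21.2,"twist": 15.8},{"tx": 10.5,"ty": -4.8,"tz": -21.2,"twist": 15.8},{"tx": 10.5,"ty": -4.8,"tz": -21.2,"twist": 15.8}], "hand": -1}}

```text
time: 9.75
eef_pos: [0.5315, -0.0464, 0.1945]
orientation: [-0.748, 1.565, -2.702]
ft_force: [0.5, -0.1, -0.1]
grip_width: -0.001
```

```bash
python3 -c "
from h import *
go((.5477,-.0099,.196,-.383))"
```

```text
t 9.75 pos [ 0.5315 -0.0464  0.1945] toolx [-0.006 -0.003 -1.   ] jaw -0.3834 F [ 0.45 -0.07 -0.14] grip -0.001 j6 0.203
(0.5477, -0.0099, 0.196, -0.383) t= [-0.17  0.14 -3.99] twist -0.03
```

{"api": "apply_moves", "payload": {"motion": [{"tx": -0.15,"ty": 0.1,"tz": -0.6,"twist": 0},{"tx": -0.15,"ty": 0.1,"tz": -1.2,"twist": 0},{"tx": -0.15,"ty": 0.1,"tz": -1.8,"twist": 0},{"tx": -0.15,"ty": 0.1,"tz": -2.3,"twist": 0},{"tx": -0.15,"ty": 0.1,"tz": -2.6,"twist": 0},{"tx": -0.15,"ty": 0.1,"tz": -2.8,"twist": 0},{"tx": -0.15,"ty": 0.1,"tz": -3.0,"twist": 0},{"tx": -0.15,"ty": 0.1,"tz": -3.2,"twist": 0},{"tx": -0.15,"ty": 0.1,"tz": -3.4,"twist": 0}]}}

```text
time: 10.65
eef_pos: [0.5451, -0.0156, 0.1958]
orientation: [-0.682, 1.564, -2.637]
ft_force: [-1.8, -2.7, 2.0]
grip_width: 0.0
```

{"api": "apply_moves", "payload": {"motion": [{"tx": 0,"ty": 0,"tz": -0.2,"twist": 0},{"tx": 0,"ty": 0,"tz": -0.4,"twist": 0}]}}

```text
time: 10.85
eef_pos: [0.5466, -0.012, 0.1958]
orientation: [-0.653, 1.564, -2.608]
ft_force: [-1.6, -3.6, 0.6]
grip_width: -0.004
```

```bash
python3 -c "
from h import *
panel(guess=(.585,.083,-.383),save='pics/t5.png')
go()"
```

```text
top panel [ 0.579   0.0768 -0.4445] cost 0.347 FL [ -0.4 -23.8] FR [ -89.6 -180.1] rel yaw -0.519
t 10.9 pos [ 0.5467 -0.0117  0.1958] toolx [-0.006 -0.003 -1.   ] jaw -0.3838 F [-0.97 -1.87  0.92] grip 0.001 j6 0.272
```

{"api": "apply_moves", "payload": {"motion": [{"tx": 0,"ty": 0,"tz": 1,"twist": 0},{"tx": -1,"ty": 0,"tz": 3,"twist": 0},{"tx": -4,"ty": 0,"tz": 5,"twist": -8},{"tx": -7,"ty": 0,"tz": 9,"twist": -16},{"tx": -9,"ty": 0,"tz": 12,"twist": -24},{"tx": -9,"ty": -1,"tz": 15,"twist": -32},{"tx": -9,"ty": -1,"tz": 17,"twist": -40},{"tx": -9,"ty": -1,"tz": 17,"twist": -48},{"tx": -9,"ty": -1,"tz": 17,"twist": -56},{"tx": -9,"ty": -1,"tz": 17,"twist": -64},{"tx": -9,"ty": -1,"tz": 17,"twist": -72},{"tx": -9,"ty": -1,"tz": 17,"twist": -80}]}}

```text
time: 12.1
eef_pos: [0.474, -0.1655, 0.2867]
orientation: [-2.115, 1.565, -2.668]
ft_force: [0.3, 0.4, 0.2]
grip_width: 0.001
```

```bash
python3 -c "
from h import *
v=panel(guess=(.585,.082,-.383),save='pics/t6.png')
a=pt(v,-100,-72); b=pt(v,-72,-72);j=v[2]+np.pi/2
go((*a,.29,j),(*a,.196,j),(*b,.196,j))"
```

```text
top panel [ 0.5842  0.0793 -0.3783] cost 0.033 FL [  1.6 -15.4] FR [ -77.1 -177.3] rel yaw -0.452
t 12.15 pos [ 0.474  -0.1655  0.2866] toolx [-0.006 -0.003 -1.   ] jaw 1.0269 F [0.31 0.43 0.53] grip -0.001 j6 -1.462
(np.float64(0.4646893704609255), np.float64(0.04932298732282577), 0.29, np.float64(1.1925071714970863)) t= [ -0.39  17.9  -11.91] twist -9.49
(np.float64(0.4646893704609255), np.float64(0.04932298732282577), 0.196, np.float64(1.1925071714970863)) t= [  9.    17.95 -11.88] twist -9.49
(np.float64(0.49070971063868574), np.float64(0.03898171578429446), 0.196, np.float64(1.1925071714970863)) t= [ 8.99 18.41 -9.12] twist -9.49
```

{"api": "apply_moves", "payload": {"motion": [{"tx": 0,"ty": 3,"tz": -4,"twist": -3},{"tx": 0,"ty": 6,"tz": -7.5,"twist": -6},{"tx": 0,"ty": 10,"tz": -10,"twist": -9.5},{"tx": 0,"ty": 14,"tz": -11.9,"twist": -9.5},{"tx": 1,"ty": 18,"tz": -11.9,"twist": -9.5},{"tx": 3,"ty": 18,"tz": -11.9,"twist": -9.5},{"tx": 6,"ty": 18,"tz": -11.9,"twist": -9.5},{"tx": 8,"ty": 18,"tz": -11.9,"twist": -9.5},{"tx": 8.9,"ty": 18,"tz": -11.9,"twist": -9.5},{"tx": 8.9,"ty": 18,"tz": -11.9,"twist": -9.5}]}}

```text
time: 13.15
eef_pos: [0.464, 0.0497, 0.1958]
orientation: [-2.458, 1.562, -2.838]
ft_force: [-0.6, 0.1, -0.8]
grip_width: 0.0
```

```bash
python3 -c "
from h import *
v=np.array([.5842,.0793,-.3783]); fl=pt(v,60,90); w=[]
for d in (-.0,.05,.1,.15,.2,.25,.3,.35,.4,.45):
    p=fl+rot(v[2]+d)@np.array([-131,-164])/1e3
    w.append((*p.round(4),.196,v[2]+d+np.pi/2))
go(*w)"
```

```text
t 13.15 pos [0.464  0.0497 0.1958] toolx [-0.008 -0.003 -1.   ] jaw 1.191 F [-0.57  0.1  -0.77] grip 0.0 j6 -1.192
(np.float64(0.4909), np.float64(0.0368), 0.196, np.float64(1.1924963267948965)) t= [-0.04 -0.2   2.98] twist -0.09
(np.float64(0.4963), np.float64(0.0278), 0.196, np.float64(1.2424963267948965)) t= [-0.04 -0.83  3.81] twist -2.95
(np.float64(0.5022), np.float64(0.0191), 0.196, np.float64(1.2924963267948966)) t= [-0.04 -1.42  4.68] twist -5.82
(np.float64(0.5085), np.float64(0.0107), 0.196, np.float64(1.3424963267948966)) t= [-0.05 -1.97  5.58] twist -8.68
(np.float64(0.5152), np.float64(0.0026), 0.196, np.float64(1.3924963267948964)) t= [-0.05 -2.47  6.5 ] twist -11.55
(np.float64(0.5223), np.float64(-0.0051), 0.196, np.float64(1.4424963267948965)) t= [-0.05 -2.93  7.45] twist -14.41
(np.float64(0.5298), np.float64(-0.0125), 0.196, np.float64(1.4924963267948965)) t= [-0.06 -3.34  8.42] twist -17.28
(np.float64(0.5376), np.float64(-0.0195), 0.196, np.float64(1.5424963267948966)) t= [-0.06 -3.7   9.4 ] twist -20.14
(np.float64(0.5458), np.float64(-0.026), 0.196, np.float64(1.5924963267948966)) t= [-0.07 -4.   10.4 ] twist -23.01
(np.float64(0.5543), np.float64(-0.0322), 0.196, np.float64(1.6424963267948964)) t= [-0.07 -4.26 11.42] twist -25.87
```

{"api": "apply_moves", "payload": {"motion": [{"tx": 0,"ty": -0.2,"tz": 1.0,"twist": 0},{"tx": 0,"ty": -0.2,"tz": 2.0,"twist": 0},{"tx": 0,"ty": -0.2,"tz": 2.7,"twist": 0},{"tx": 0,"ty": -0.3,"tz": 3.2,"twist": -1.5},{"tx": 0,"ty": -0.5,"tz": 3.7,"twist": -3},{"tx": 0,"ty": -0.7,"tz": 4.2,"twist": -4.5},{"tx": 0,"ty": -0.9,"tz": 4.7,"twist": -6},{"tx": 0,"ty": -1.1,"tz": 5.2,"twist": -7.5},{"tx": 0,"ty": -1.3,"tz": 5.7,"twist": -9},{"tx": 0,"ty": -1.4,"tz": 6.1,"twist": -10},{"tx": 0,"ty": -1.5,"tz": 6.5,"twist": -11}]}}

```text
time: 14.25
eef_pos: [0.5189, 0.011, 0.1958]
orientation: [-2.666, 1.56, -2.853]
ft_force: [-7.4, -3.0, 4.8]
grip_width: 0.006
```

{"api": "apply_moves", "payload": {"motion": [{"tx": 0,"ty": 0,"tz": -2,"twist": 0},{"tx": -2,"ty": 0,"tz": -4,"twist": 0},{"tx": -6,"ty": -3,"tz": -5,"twist": 0},{"tx": -9,"ty": -7,"tz": -6,"twist": 0},{"tx": -9,"ty": -11,"tz": -6,"twist": 0},{"tx": -9,"ty": -15,"tz": -6,"twist": 0},{"tx": -9,"ty": -19,"tz": -6,"twist": 0},{"tx": -9,"ty": -19,"tz": -6,"twist": 0}]}}

```text
time: 15.05
eef_pos: [0.4252, -0.1685, 0.2887]
orientation: [-2.331, 1.561, -2.523]
ft_force: [-0.2, 0.1, 0.1]
grip_width: -0.001
```

```bash
python3 -c "
from h import *
v=panel(guess=(.595,.075,-.2),save='pics/t7.png')
a=pt(v,-95,-74);j=v[2]+np.pi/2
go((*a,.29,j),(*a,.196,j))"
```

```text
top panel [ 0.6006  0.0707 -0.1811] cost 0.028 FL [ 4.7 -8. ] FR [ -40.7 -182.2] rel yaw -0.255
t 15.1 pos [ 0.4255 -0.1667  0.2883] toolx [-0.009 -0.004 -1.   ] jaw 1.3785 F [ 0.04  0.27 -0.21] grip 0.002 j6 -1.859
(np.float64(0.4937992745195945), np.float64(0.014983691448435574), 0.29, np.float64(1.3897262557830374)) t= [-0.3  19.13  3.23] twist -0.64
(np.float64(0.4937992745195945), np.float64(0.014983691448435574), 0.196, np.float64(1.3897262557830374)) t= [ 9.1  19.19  3.3 ] twist -0.64
```

{"api": "apply_moves", "payload": {"motion": [{"tx": 0,"ty": 4.5,"tz": 0,"twist": -0.6},{"tx": 0,"ty": 9,"tz": 0,"twist": -0.6},{"tx": 0,"ty": 14,"tz": 1,"twist": -0.6},{"tx": 0,"ty": 18,"tz": 2,"twist": -0.6},{"tx": 1,"ty": 19.1,"tz": 3,"twist": -0.6},{"tx": 4,"ty": 19.1,"tz": 3.2,"twist": -0.6},{"tx": 7,"ty": 19.1,"tz": 3.2,"twist": -0.6},{"tx": 8.5,"ty": 19.1,"tz": 3.2,"twist": -0.6},{"tx": 9.1,"ty": 19.1,"tz": 3.2,"twist": -0.6},{"tx": 9.1,"ty": 19.1,"tz": 3.2,"twist": -0.6}]}}

```text
time: 16.1
eef_pos: [0.4925, 0.015, 0.1955]
orientation: [-2.595, 1.56, -2.776]
ft_force: [-0.1, 0.2, 0.5]
grip_width: 0.002
```

```bash
python3 -c "
from h import *
v=np.array([.6006,.0707,-.1811]); fl=pt(v,60,68); w=[]
for d in (0,.05,.1,.15,.2,.25):
    p=fl+rot(v[2]+d)@np.array([-131,-142])/1e3
    w.append((*p.round(4),.196,v[2]+d+np.pi/2))
go(*w)"
```

```text
t 16.1 pos [0.4925 0.015  0.1955] toolx [-0.01  -0.004 -1.   ] jaw 1.3897 F [-0.08  0.24  0.47] grip 0.002 j6 -1.459
(np.float64(0.5174), np.float64(0.0107), 0.196, np.float64(1.3896963267948965)) t= [-0.08  0.02  2.53] twist 0.0
(np.float64(0.5234), np.float64(0.0031), 0.196, np.float64(1.4396963267948966)) t= [-0.08 -0.62  3.26] twist -2.86
(np.float64(0.5298), np.float64(-0.0041), 0.196, np.float64(1.4896963267948966)) t= [-0.08 -1.21  4.02] twist -5.73
(np.float64(0.5365), np.float64(-0.0111), 0.196, np.float64(1.5396963267948967)) t= [-0.09 -1.78  4.8 ] twist -8.59
(np.float64(0.5436), np.float64(-0.0177), 0.196, np.float64(1.5896963267948965)) t= [-0.09 -2.3   5.62] twist -11.46
(np.float64(0.551), np.float64(-0.0239), 0.196, np.float64(1.6396963267948965)) t= [-0.1  -2.78  6.46] twist -14.32
```

{"api": "apply_moves", "payload": {"motion": [{"tx": 0,"ty": 0,"tz": 1.2,"twist": 0},{"tx": 0,"ty": 0,"tz": 2.2,"twist": 0},{"tx": 0,"ty": -0.1,"tz": 2.8,"twist": -1.5},{"tx": 0,"ty": -0.3,"tz": 3.3,"twist": -3},{"tx": 0,"ty": -0.5,"tz": 3.8,"twist": -5},{"tx": 0,"ty": -0.7,"tz": 4.3,"twist": -7},{"tx": 0,"ty": -0.9,"tz": 4.8,"twist": -9},{"tx": 0,"ty": -1.1,"tz": 5.2,"twist": -10},{"tx": 0,"ty": -1.2,"tz": 5.5,"twist": -11},{"tx": 0,"ty": -1.3,"tz": 5.7,"twist": -12}]}}

```text
time: 17.1
eef_pos: [0.5449, -0.0089, 0.1952]
orientation: [-2.862, 1.554, -2.832]
ft_force: [-16.0, -4.1, 12.2]
grip_width: -0.002
```

{"api": "apply_moves", "payload": {"motion": [{"tx": 0,"ty": 0,"tz": -2,"twist": 0},{"tx": -2,"ty": 0,"tz": -4,"twist": 0},{"tx": -6,"ty": -3,"tz": -5,"twist": 0},{"tx": -9,"ty": -7,"tz": -6,"twist": 0},{"tx": -9,"ty": -11,"tz": -6,"twist": 0},{"tx": -9,"ty": -15,"tz": -6,"twist": 0},{"tx": -9,"ty": -19,"tz": -6,"twist": 0},{"tx": -9,"ty": -19,"tz": -6,"twist": 0}]}}

```text
time: 17.9
eef_pos: [0.4922, -0.2046, 0.2884]
orientation: [-2.654, 1.555, -2.627]
ft_force: [-0.2, 0.9, 0.0]
grip_width: 0.005
```

```bash
python3 -c "
from h import *
v=panel(guess=(.608,.068,-.0),save='pics/t8.png')
a=pt(v,-95,-50);j=v[2]+np.pi/2
go((*a,.29,j),(*a,.196,j))"
```

```text
top panel [0.6132 0.0631 0.0045] cost 0.026 FL [ 2.1 -2.8] FR [ -10.4 -182.4] rel yaw -0.07
t 17.95 pos [ 0.4922 -0.2025  0.2879] toolx [-0.015 -0.006 -1.   ] jaw 1.598 F [ 0.51  0.76 -0.46] grip -0.0 j6 -2.077
(np.float64(0.5184694534496559), np.float64(0.012663648818846296), 0.29, np.float64(1.575246832253026)) t= [-0.37 21.44  3.21] twist 1.3
(np.float64(0.5184694534496559), np.float64(0.012663648818846296), 0.196, np.float64(1.575246832253026)) t= [ 9.03 21.49  3.35] twist 1.3
```

{"api": "apply_moves", "payload": {"motion": [{"tx": 0,"ty": 4.5,"tz": 0,"twist": 0},{"tx": 0,"ty": 9,"tz": 0,"twist": 0},{"tx": 0,"ty": 14,"tz": 1,"twist": 0},{"tx": 0,"ty": 18,"tz": 1.5,"twist": 0},{"tx": 1,"ty": 21.4,"tz": 2,"twist": 0},{"tx": 4,"ty": 21.4,"tz": 2,"twist": 0},{"tx": 7,"ty": 21.4,"tz": 2,"twist": 0},{"tx": 8.4,"ty": 21.4,"tz": 2,"twist": 0},{"tx": 8.9,"ty": 21.4,"tz": 2,"twist": 0},{"tx": 8.9,"ty": 21.4,"tz": 2,"twist": 0}]}}

```text
time: 18.95
eef_pos: [0.5049, 0.0115, 0.1975]
orientation: [-2.81, 1.555, -2.783]
ft_force: [-1.0, -1.3, 0.9]
grip_width: -0.005
```

```bash
python3 -c "
from h import *
w=[]
for x in (-.145,-.14,-.135,-.13):
    p=NEST+rot(NY)@[x,-.14]; w.append((*p.round(4),.197,NY+np.pi/2))
go(*w)"
```

```text
t 18.95 pos [0.5049 0.0115 0.1975] toolx [-0.015 -0.006 -1.   ] jaw 1.5982 F [-0.97 -1.31  0.87] grip -0.005 j6 -1.671
(np.float64(0.5362), np.float64(0.0057), 0.197, 1.6447963267948966) t= [ 0.01 -0.67  3.11] twist -2.67
(np.float64(0.5412), np.float64(0.006), 0.197, 1.6447963267948966) t= [-0.   -0.65  3.61] twist -2.67
(np.float64(0.5462), np.float64(0.0064), 0.197, 1.6447963267948966) t= [-0.01 -0.63  4.11] twist -2.67
(np.float64(0.5512), np.float64(0.0068), 0.197, 1.6447963267948966) t= [-0.02 -0.6   4.61] twist -2.67
```

{"api": "apply_moves", "payload": {"motion": [{"tx": 0,"ty": -0.6,"tz": 1.2,"twist": -2.7},{"tx": 0,"ty": -0.6,"tz": 2.4,"twist": -2.7},{"tx": 0,"ty": -0.6,"tz": 3,"twist": -2.7},{"tx": 0,"ty": -0.6,"tz": 3.4,"twist": -2.7},{"tx": 0,"ty": -0.6,"tz": 3.8,"twist": -2.7},{"tx": 0,"ty": -0.6,"tz": 4.1,"twist": -2.7},{"tx": 0,"ty": -0.6,"tz": 4.4,"twist": -2.7},{"tx": 0,"ty": -0.6,"tz": 4.6,"twist": -2.7}]}}

```text
time: 19.75
eef_pos: [0.5485, 0.0061, 0.1961]
orientation: [-2.926, 1.545, -2.852]
ft_force: [-24.8, -7.5, 20.1]
grip_width: -0.004
```

{"api": "apply_moves", "payload": {"motion": [{"tx": 0,"ty": 0,"tz": -2,"twist": 0},{"tx": -2,"ty": 0,"tz": -4,"twist": 0},{"tx": -6,"ty": -3,"tz": -5,"twist": 0},{"tx": -9,"ty": -7,"tz": -6,"twist": 0},{"tx": -9,"ty": -11,"tz": -6,"twist": 0},{"tx": -9,"ty": -15,"tz": -6,"twist": 0},{"tx": -9,"ty": -19,"tz": -6,"twist": 0},{"tx": -9,"ty": -19,"tz": -6,"twist": 0}]}}

```text
time: 20.55
eef_pos: [0.5049, -0.1912, 0.2893]
orientation: [-2.837, 1.545, -2.767]
ft_force: [0.8, 0.4, 0.6]
grip_width: -0.001
```

```bash
python3 -c "
from h import *
v=panel(guess=(.61,.06,.06),save='pics/t9.png')
a=NEST+rot(NY)@[-.155,-.078];j=NY+np.pi/2
go((*a,.29,j),(*a,.196,j))
c=cv2.imread('pics/t9.png')[128:238,243:353]; cv2.imwrite('pics/t9c.png',cv2.resize(c,None,fx=5,fy=5,interpolation=cv2.INTER_CUBIC))"
```

```text
top panel [0.6141 0.0624 0.0151] cost 0.026 FL [ 2.  -2.8] FR [  -8.6 -182.5] rel yaw -0.059
t 20.6 pos [ 0.5048 -0.1892  0.2889] toolx [-0.025 -0.008 -1.   ] jaw 1.6418 F [-0.42  0.39  0.08] grip -0.001 j6 -2.084
(np.float64(0.5216909299022094), np.float64(0.06675393198223875), 0.29, 1.6447963267948966) t= [-0.35 25.41  3.49] twist -0.17
(np.float64(0.5216909299022094), np.float64(0.06675393198223875), 0.196, 1.6447963267948966) t= [ 9.04 25.47  3.73] twist -0.17
```

View pics/t9c.png

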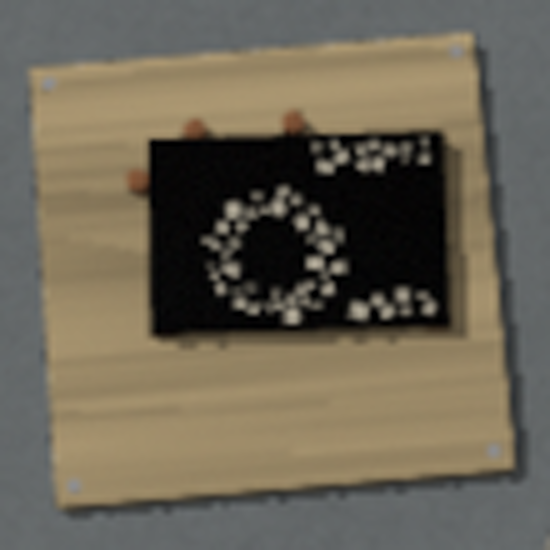

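The picture shows the far edge on the left far peg (194,129) but still about 3 mm off the right one (292,121). The last push jammed because the tilted tool pressed the panel down (Fz 20 N), so I'll push again farther right with a slight rise and back off within the same call.

```bash
cat >> h.py <<'E'
def tips(L,z=.196,j=NY+np.pi/2,L0=.173):
    "nest-frame fingertip targets (m) -> TCP targets, tilt allowed for"
    s,p,R=pose(); o=-R[:2,0]*L0
    go(*[(*(NEST+rot(NY)@np.array(q[:2])+o).round(4),q[2] if len(q)>2 else z,round(j,4)) for q in L])
E
python3 -c "
from h import *
tips([(-.155,-.16,.29),(-.155,-.16,.196)])"
```

```text
t 20.6 pos [ 0.5048 -0.1892  0.2889] toolx [-0.025 -0.008 -1.   ] jaw 1.6418 F [-0.42  0.39  0.08] grip -0.001 j6 -2.084
(np.float64(0.5321), np.float64(-0.0137), 0.29, 1.6448) t= [-0.32 17.31  3.96] twist -0.17
(np.float64(0.5321), np.float64(-0.0137), 0.196, 1.6448) t= [ 9.08 17.37  4.2 ] twist -0.17
```

{"api": "apply_moves", "payload": {"motion": [{"tx": 0,"ty": 4.5,"tz": 0,"twist": 0},{"tx": 0,"ty": 9,"tz": 0,"twist": 0},{"tx": 0,"ty": 13,"tz": 1,"twist": 0},{"tx": 0.5,"ty": 17.3,"tz": 2,"twist": 0},{"tx": 3,"ty": 17.4,"tz": 3,"twist": 0},{"tx": 6,"ty": 17.4,"tz": 3.5,"twist": 0},{"tx": 8,"ty": 17.4,"tz": 4,"twist": 0},{"tx": 9,"ty": 17.4,"tz": 4.2,"twist": 0},{"tx": 9,"ty": 17.4,"tz": 4.2,"twist": 0}]}}

```text
time: 21.5
eef_pos: [0.5311, -0.0125, 0.1952]
orientation: [-2.968, 1.541, -2.896]
ft_force: [-0.3, -0.1, 0.0]
grip_width: 0.002
```

```bash
python3 -c "
from h import *
tips([(-.145,-.16,.196),(-.14,-.16,.196),(-.135,-.16,.197),(-.130,-.16,.198)])"
```

```text
t 21.5 pos [ 0.5311 -0.0125  0.1952] toolx [-0.028 -0.007 -1.   ] jaw 1.6428 F [-0.33 -0.05  0.04] grip 0.002 j6 -1.754
(np.float64(0.5426), np.float64(-0.0131), 0.196, 1.6448) t= [-0.11 -0.15  1.14] twist -0.12
(np.float64(0.5476), np.float64(-0.0127), 0.196, 1.6448) t= [-0.13 -0.14  1.65] twist -0.12
(np.float64(0.5526), np.float64(-0.0123), 0.197, 1.6448) t= [-0.24 -0.14  2.14] twist -0.12
(np.float64(0.5576), np.float64(-0.0119), 0.198, 1.6448) t= [-0.36 -0.14  2.64] twist -0.12
```

{"api": "apply_moves", "payload": {"motion": [{"tx": -0.05,"ty": -0.1,"tz": 0.6,"twist": 0},{"tx": -0.1,"ty": -0.1,"tz": 1.1,"twist": 0},{"tx": -0.13,"ty": -0.1,"tz": 1.4,"twist": 0},{"tx": -0.16,"ty": -0.1,"tz": 1.6,"twist": 0},{"tx": -0.2,"ty": -0.1,"tz": 1.8,"twist": 0}]}}

```text
time: 22.0
eef_pos: [0.5492, -0.0123, 0.1971]
orientation: [-2.962, 1.541, -2.89]
ft_force: [-7.0, -2.5, 6.1]
grip_width: -0.001
```

{"api": "apply_moves", "payload": {"motion": [{"tx": -0.06,"ty": 0,"tz": 0.2,"twist": 0},{"tx": -0.12,"ty": 0,"tz": 0.4,"twist": 0}]}}

```text
time: 22.2
eef_pos: [0.5526, -0.0125, 0.1977]
orientation: [-2.961, 1.538, -2.89]
ft_force: [-4.7, -3.8, -0.3]
grip_width: 0.001
```

Force fell to 5 N with Fz near zero, so the panel is turning freely. A little more.

{"api": "apply_moves", "payload": {"motion": [{"tx": -0.06,"ty": 0,"tz": 0.2,"twist": 0},{"tx": -0.1,"ty": 0,"tz": 0.4,"twist": 0}]}}

```text
time: 22.4
eef_pos: [0.5554, -0.013, 0.1977]
orientation: [-2.95, 1.533, -2.879]
ft_force: [-10.0, -8.7, 2.2]
grip_width: 0.0
```

{"api": "apply_moves", "payload": {"motion": [{"tx": 0,"ty": 0,"tz": -2,"twist": 0},{"tx": -2,"ty": 0,"tz": -4,"twist": 0},{"tx": -6,"ty": -3,"tz": -5,"twist": 0},{"tx": -9,"ty": -7,"tz": -6,"twist": 0},{"tx": -9,"ty": -11,"tz": -6,"twist": 0},{"tx": -9,"ty": -15,"tz": -6,"twist": 0},{"tx": -9,"ty": -17,"tz": -6,"twist": 0},{"tx": -9,"ty": -17,"tz": -6,"twist": 0}]}}

```text
time: 23.2
eef_pos: [0.5109, -0.1886, 0.2916]
orientation: [-2.914, 1.534, -2.846]
ft_force: [-0.4, 1.8, 0.6]
grip_width: 0.001
```

```bash
python3 -c "
from h import *
v=panel(guess=(.612,.06,.05),save='pics/t10.png')
tips([(-.155,-.07,.29),(-.155,-.07,.196),(-.16,-.16,.29),(-.155,-.16,.196)])"
```

```text
top panel [0.6163 0.0615 0.0491] cost 0.027 FL [ 1.2 -1.7] FR [  -3.3 -181.7] rel yaw -0.025
t 23.25 pos [ 0.5109 -0.1871  0.2913] toolx [-0.036 -0.01  -0.999] jaw 1.6396 F [ 0.31 -0.15  0.15] grip -0.003 j6 -2.07
(np.float64(0.5273), np.float64(0.0764), 0.29, 1.6448) t= [-0.18 26.17  3.45] twist -0.3
(np.float64(0.5273), np.float64(0.0764), 0.196, 1.6448) t= [ 9.21 26.24  3.79] twist -0.3
(np.float64(0.5289), np.float64(-0.0137), 0.29, 1.6448) t= [-0.1  17.17  2.99] twist -0.3
(np.float64(0.5339), np.float64(-0.0134), 0.196, 1.6448) t= [ 9.27 17.24  3.83] twist -0.3
```

{"api": "apply_moves", "payload": {"motion": [{"tx": 0,"ty": 4.5,"tz": 0,"twist": 0},{"tx": 0,"ty": 9,"tz": 0,"twist": 0},{"tx": 0,"ty": 13,"tz": 1,"twist": 0},{"tx": 0,"ty": 17.5,"tz": 2,"twist": 0},{"tx": 0,"ty": 22,"tz": 2.5,"twist": 0},{"tx": 1,"ty": 25.2,"tz": 3,"twist": 0},{"tx": 4,"ty": 25.2,"tz": 3.3,"twist": 0},{"tx": 7,"ty": 25.2,"tz": 3.6,"twist": 0},{"tx": 8.6,"ty": 25.2,"tz": 3.8,"twist": 0},{"tx": 9.2,"ty": 25.2,"tz": 3.8,"twist": 0},{"tx": 9.2,"ty": 25.2,"tz": 3.8,"twist": 0}]}}

```text
time: 24.35
eef_pos: [0.5274, 0.0669, 0.1954]
orientation: [-2.967, 1.532, -2.897]
ft_force: [-0.1, 0.4, 1.1]
grip_width: -0.002
```

```bash
python3 -c "
from h import *
tips([(-.14,-.08,.196),(-.135,-.08,.196),(-.130,-.08,.197),(-.127,-.08,.198)])"
```

```text
t 24.35 pos [0.5274 0.0669 0.1954] toolx [-0.038 -0.009 -0.999] jaw 1.6406 F [-0.13  0.35  1.09] grip -0.002 j6 -1.604
(np.float64(0.5433), np.float64(0.0675), 0.196, 1.6448) t= [-0.12 -0.05  1.59] twist -0.24
(np.float64(0.5483), np.float64(0.0679), 0.196, 1.6448) t= [-0.14 -0.04  2.09] twist -0.24
(np.float64(0.5533), np.float64(0.0682), 0.197, 1.6448) t= [-0.26 -0.05  2.59] twist -0.24
(np.float64(0.5563), np.float64(0.0685), 0.198, 1.6448) t= [-0.37 -0.04  2.89] twist -0.24
```

{"api": "apply_moves", "payload": {"motion": [{"tx": -0.05,"ty": 0,"tz": 1.0,"twist": 0},{"tx": -0.12,"ty": 0,"tz": 1.6,"twist": 0},{"tx": -0.15,"ty": 0,"tz": 1.9,"twist": 0},{"tx": -0.19,"ty": 0,"tz": 2.1,"twist": 0},{"tx": -0.23,"ty": 0,"tz": 2.3,"twist": 0},{"tx": -0.26,"ty": 0,"tz": 2.5,"twist": 0}]}}

```text
time: 24.95
eef_pos: [0.5518, 0.0685, 0.1969]
orientation: [-2.978, 1.529, -2.908]
ft_force: [-12.1, -1.5, 11.1]
grip_width: -0.002
```

{"api": "apply_moves", "payload": {"motion": [{"tx": -0.05,"ty": 0,"tz": 0.2,"twist": 0},{"tx": -0.1,"ty": 0,"tz": 0.3,"twist": 0}]}}

```text
time: 25.15
eef_pos: [0.553, 0.0685, 0.197]
orientation: [-2.999, 1.523, -2.929]
ft_force: [-14.6, -1.7, 7.2]
grip_width: 0.004
```

{"api": "apply_moves", "payload": {"motion": [{"tx": -0.08,"ty": 0,"tz": 0.2,"twist": 0},{"tx": -0.16,"ty": 0,"tz": 0.3,"twist": 0}]}}

```text
time: 25.35
eef_pos: [0.5542, 0.0685, 0.1971]
orientation: [-3.011, 1.516, -2.942]
ft_force: [-10.3, -2.6, 1.1]
grip_width: 0.0
```

{"api": "apply_moves", "payload": {"motion": [{"tx": 0,"ty": 0,"tz": -2,"twist": 0},{"tx": -2,"ty": 0,"tz": -4,"twist": 0},{"tx": -6,"ty": -3,"tz": -5,"twist": 0},{"tx": -9,"ty": -8,"tz": -6,"twist": 8},{"tx": -9,"ty": -12,"tz": -6,"twist": 16},{"tx": -9,"ty": -16,"tz": -6,"twist": 24},{"tx": -9,"ty": -20,"tz": -6,"twist": 32},{"tx": -9,"ty": -24,"tz": -6,"twist": 40},{"tx": -9,"ty": -26,"tz": -6,"twist": 48},{"tx": -9,"ty": -26,"tz": -6,"twist": 56},{"tx": -9,"ty": -26,"tz": -6,"twist": 64},{"tx": -9,"ty": -26,"tz": -6,"twist": 72}]}}

```text
time: 26.55
eef_pos: [0.5172, -0.1944, 0.292]
orientation: [-1.754, 1.516, -2.947]
ft_force: [-0.3, -0.1, -0.3]
grip_width: -0.001
```

```bash
python3 -c "
from h import *
v=panel(guess=(.612,.06,.05),save='pics/t11.png')
tips([(-.06,-.22,.29),(-.06,-.22,.196)],j=NY)"
```

```text
top panel [0.6168 0.0614 0.0555] cost 0.028 FL [ 1.1 -1.5] FR [  -2.3 -181.5] rel yaw -0.018
t 26.6 pos [ 0.5172 -0.1943  0.292 ] toolx [-0.054 -0.011 -0.998] jaw 0.3688 F [-0.5  -0.01  0.15] grip 0.0 j6 -0.801
(np.float64(0.6363), np.float64(-0.066), 0.29, 0.074) t= [-0.58 15.72 -7.68] twist 16.89
(np.float64(0.6363), np.float64(-0.066), 0.196, 0.074) t= [ 8.81 16.23 -7.59] twist 16.89
```

```bash
cat > board.py <<'E'
from h import *
im=cv2.imread('pics/t11.png'); U=6
s=cv2.cvtColor(im,cv2.COLOR_BGR2HSV)[:,:,1]
g=cv2.resize(s,None,fx=U,fy=U,interpolation=cv2.INTER_CUBIC)
roi=np.zeros_like(g); roi[115*U:245*U,235*U:360*U]=1
m=((g>65)&(roi>0)).astype(np.uint8)
n,l,st,_=cv2.connectedComponentsWithStats(m); k=1+st[1:,4].argmax()
h=cv2.convexHull(np.argwhere(l==k)[:,::-1].astype(np.int32)); m[:]=0; cv2.fillConvexPoly(m,h,1)
q=np.array([(60,70),(60,-206),(-216,-206),(-216,70)])/1e3
def cost(v):
    w=q@rot(v[2]).T+v[:2]; P=np.r_[np.c_[w,np.full(4,.018)],np.c_[w,np.zeros(4)]]
    c=cv2.convexHull(((proj('top',P)+.5)*U-.5).astype(np.float32)); r=np.zeros_like(m)
    cv2.fillConvexPoly(r,(c*16).astype(np.int32),1,shift=4); return float((r!=m).sum())/m.sum()
g0=np.array([.6705,.156,.074])
for _ in range(3):
    r=minimize(cost,g0,method="Nelder-Mead",options=dict(initial_simplex=g0+np.array([[0,0,0],[.01,0,0],[0,.01,0],[0,0,.05]]),xatol=1e-4,fatol=1e-5)); g0=r.x
print(r.x,r.fun)
c=im[128:238,243:353]; cv2.imwrite('pics/t11c.png',cv2.resize(c,None,fx=5,fy=5,interpolation=cv2.INTER_CUBIC))
E
python3 board.py
```

```text
[0.67215199 0.1554182  0.07027194] 0.011966499348290301
```

View pics/t11c.png

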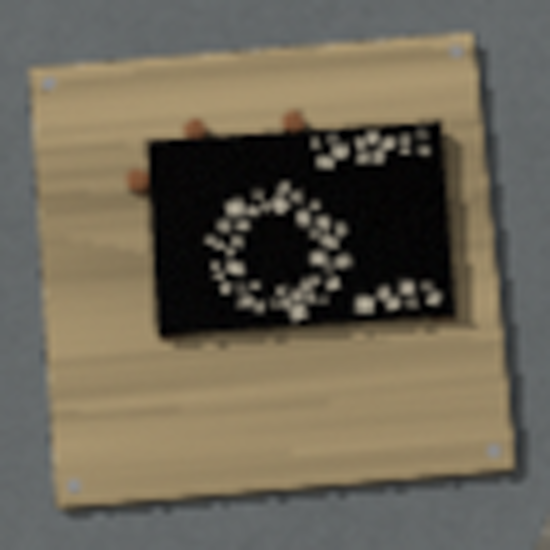

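The panel is nearly square: far edge on peg 1, about 1 mm from peg 2, left end at the left peg. A finer board fit gives nest (0.672, 0.1555), yaw 0.070, and the panel still needs about 0.015 rad CCW. Next is a light y push near the far end, which also turns it CCW.

```bash
sed -i 's/^NEST=.*/NEST=np.array([.672,.1555]); NY=.070/' h.py; python3 -c "
from h import *
tips([(-.025,-.22,.29),(-.025,-.22,.197)],j=NY)"
```

```text
t 26.6 pos [ 0.5172 -0.1943  0.292 ] toolx [-0.054 -0.011 -0.998] jaw 0.3688 F [-0.5  -0.01  0.15] grip 0.0 j6 -0.801
(np.float64(0.6718), np.float64(-0.0639), 0.29, 0.07) t= [-0.77 19.1  -6.6 ] twist 17.12
(np.float64(0.6718), np.float64(-0.0639), 0.197, 0.07) t= [ 8.51 19.6  -6.51] twist 17.12
```

{"api": "apply_moves", "payload": {"motion": [{"tx": -0.8,"ty": 4.5,"tz": -1,"twist": 4},{"tx": -0.8,"ty": 9,"tz": -2,"twist": 8},{"tx": -0.8,"ty": 13.5,"tz": -4,"twist": 12},{"tx": -0.8,"ty": 17,"tz": -5.5,"twist": 17},{"tx": -0.8,"ty": 19.1,"tz": -6.6,"twist": 17.1},{"tx": 2,"ty": 19.3,"tz": -6.6,"twist": 17.1},{"tx": 5,"ty": 19.4,"tz": -6.5,"twist": 17.1},{"tx": 7,"ty": 19.5,"tz": -6.5,"twist": 17.1},{"tx": 8.5,"ty": 19.6,"tz": -6.5,"twist": 17.1},{"tx": 8.5,"ty": 19.6,"tz": -6.5,"twist": 17.1}]}}

```text
time: 27.6
eef_pos: [0.6705, -0.0638, 0.1941]
orientation: [-1.475, 1.511, -2.975]
ft_force: [-1.1, 0.8, -0.0]
grip_width: 0.005
```

```bash
python3 -c "
from h import *
tips([(-.025,-.2,.197),(-.025,-.194,.197),(-.025,-.19,.197),(-.025,-.187,.198)],j=NY)"
```

```text
t 27.6 pos [ 0.6705 -0.0638  0.1941] toolx [-0.059 -0.01  -0.998] jaw 0.0715 F [-1.07  0.78 -0.01] grip 0.005 j6 -0.23
(np.float64(0.6712), np.float64(-0.044), 0.197, 0.07) t= [-0.31  0.19 -1.97] twist 0.09
(np.float64(0.6708), np.float64(-0.0381), 0.197, 0.07) t= [-0.32  0.19 -2.56] twist 0.09
(np.float64(0.6705), np.float64(-0.0341), 0.197, 0.07) t= [-0.32  0.19 -2.96] twist 0.09
(np.float64(0.6703), np.float64(-0.0311), 0.198, 0.07) t= [-0.42  0.19 -3.26] twist 0.09
```

{"api": "apply_moves", "payload": {"motion": [{"tx": -0.3,"ty": 0.2,"tz": -1.0,"twist": 0},{"tx": -0.3,"ty": 0.2,"tz": -1.9,"twist": 0},{"tx": -0.3,"ty": 0.2,"tz": -2.3,"twist": 0},{"tx": -0.32,"ty": 0.2,"tz": -2.6,"twist": 0},{"tx": -0.34,"ty": 0.2,"tz": -2.8,"twist": 0},{"tx": -0.36,"ty": 0.2,"tz": -3.0,"twist": 0}]}}

```text
time: 28.2
eef_pos: [0.6707, -0.0335, 0.1978]
orientation: [-1.472, 1.512, -2.971]
ft_force: [0.0, 0.3, 1.1]
grip_width: -0.0
```

{"api": "apply_moves", "payload": {"motion": [{"tx": -0.03,"ty": 0,"tz": -0.2,"twist": 0},{"tx": -0.06,"ty": 0,"tz": -0.3,"twist": 0}]}}

```text
time: 28.4
eef_pos: [0.6705, -0.0323, 0.1984]
orientation: [-1.414, 1.511, -2.914]
ft_force: [1.2, -11.9, -1.5]
grip_width: 0.001
```

Stiff contact at 12 N, so the left end is on its peg. Retreating, and I'll check the pose.

{"api": "apply_moves", "payload": {"motion": [{"tx": -0.05,"ty": 0,"tz": 2,"twist": 0},{"tx": -2,"ty": 0,"tz": 4,"twist": 0},{"tx": -6,"ty": -2,"tz": 7,"twist": -8},{"tx": -9,"ty": -5,"tz": 10,"twist": -16},{"tx": -9,"ty": -9,"tz": 12,"twist": -24},{"tx": -9,"ty": -13,"tz": 13,"twist": -32},{"tx": -9,"ty": -16,"tz": 13,"twist": -40},{"tx": -9,"ty": -16,"tz": 13,"twist": -48},{"tx": -9,"ty": -16,"tz": 13,"twist": -56},{"tx": -9,"ty": -16,"tz": 13,"twist": -64},{"tx": -9,"ty": -16,"tz": 13,"twist": -72},{"tx": -9,"ty": -16,"tz": 13,"twist": -80}]}}

```text
time: 29.6
eef_pos: [0.5256, -0.1722, 0.299]
orientation: [-2.815, 1.512, -2.913]
ft_force: [0.3, -0.4, 0.8]
grip_width: -0.001
```

```bash
python3 -c "
from h import *
v=panel(guess=(.612,.06,.05),save='pics/t12.png')
tips([(-.16,-.11,.29),(-.16,-.11,.197)])"
```

```text
top panel [0.6166 0.0616 0.0556] cost 0.028 FL [-0.5 -0.7] FR [  -3.1 -180.7] rel yaw -0.014
t 29.65 pos [ 0.5256 -0.1722  0.299 ] toolx [-0.058 -0.013 -0.998] jaw 1.4821 F [ 0.35 -0.38 -0.32] grip -0.002 j6 -1.871
(np.float64(0.5301), np.float64(0.0369), 0.29, 1.6408) t= [ 0.59 20.88 -1.37] twist -9.09
(np.float64(0.5301), np.float64(0.0369), 0.197, 1.6408) t= [ 9.88 21.05 -0.85] twist -9.09
```

{"api": "apply_moves", "payload": {"motion": [{"tx": 0,"ty": 4.5,"tz": -1,"twist": -4},{"tx": 0,"ty": 9,"tz": -1.4,"twist": -9},{"tx": 0,"ty": 13,"tz": -1.4,"twist": -9},{"tx": 0.3,"ty": 17.5,"tz": -1.4,"twist": -9},{"tx": 1,"ty": 21,"tz": -1.4,"twist": -9},{"tx": 4,"ty": 21,"tz": -1.2,"twist": -9},{"tx": 7,"ty": 21,"tz": -1,"twist": -9},{"tx": 9,"ty": 21,"tz": -0.9,"twist": -9},{"tx": 9.8,"ty": 21,"tz": -0.9,"twist": -9},{"tx": 9.8,"ty": 21,"tz": -0.9,"twist": -9}]}}

```text
time: 30.65
eef_pos: [0.5289, 0.0364, 0.1967]
orientation: [-2.99, 1.509, -2.924]
ft_force: [0.5, 0.5, 0.1]
grip_width: -0.0
```

```bash
python3 -c "
from h import *
tips([(-.14,-.11,.197),(-.135,-.11,.197),(-.131,-.11,.198),(-.127,-.11,.199)])"
```

```text
t 30.65 pos [0.5289 0.0364 0.1967] toolx [-0.06  -0.013 -0.998] jaw 1.6372 F [0.51 0.52 0.11] grip -0.0 j6 -1.653
(np.float64(0.5505), np.float64(0.0383), 0.197, 1.6408) t= [-0.16  0.05  2.16] twist -0.2
(np.float64(0.5554), np.float64(0.0386), 0.197, 1.6408) t= [-0.19  0.04  2.65] twist -0.2
(np.float64(0.5594), np.float64(0.0389), 0.198, 1.6408) t= [-0.32  0.05  3.04] twist -0.2
(np.float64(0.5634), np.float64(0.0392), 0.199, 1.6408) t= [-0.44  0.05  3.44] twist -0.2
```

{"api": "apply_moves", "payload": {"motion": [{"tx": -0.08,"ty": 0,"tz": 1.2,"twist": 0},{"tx": -0.16,"ty": 0,"tz": 2.1,"twist": 0},{"tx": -0.19,"ty": 0,"tz": 2.5,"twist": 0},{"tx": -0.25,"ty": 0,"tz": 2.7,"twist": 0},{"tx": -0.31,"ty": 0,"tz": 2.9,"twist": 0},{"tx": -0.37,"ty": 0,"tz": 3.1,"twist": 0}]}}

```text
time: 31.25
eef_pos: [0.5584, 0.0381, 0.1984]
orientation: [-2.996, 1.503, -2.93]
ft_force: [-17.1, -3.8, 13.7]
grip_width: 0.001
```

{"api": "apply_moves", "payload": {"motion": [{"tx": -0.06,"ty": 0,"tz": 0.2,"twist": 0},{"tx": -0.12,"ty": 0,"tz": 0.3,"twist": 0}]}}

```text
time: 31.45
eef_pos: [0.5597, 0.0379, 0.1985]
orientation: [-3.0, 1.497, -2.934]
ft_force: [-10.6, -4.9, 2.1]
grip_width: -0.002
```

{"api": "apply_moves", "payload": {"motion": [{"tx": -0.05,"ty": 0,"tz": 0.2,"twist": 0},{"tx": -0.1,"ty": 0,"tz": 0.35,"twist": 0}]}}

```text
time: 31.65
eef_pos: [0.5611, 0.0378, 0.1984]
orientation: [-3.007, 1.49, -2.941]
ft_force: [-16.1, -4.0, 7.4]
grip_width: -0.001
```

{"api": "apply_moves", "payload": {"motion": [{"tx": 0,"ty": 0,"tz": -2,"twist": 0},{"tx": -2,"ty": 0,"tz": -4,"twist": 0},{"tx": -6,"ty": -3,"tz": -5,"twist": 0},{"tx": -9,"ty": -8,"tz": -6,"twist": 0},{"tx": -9,"ty": -12,"tz": -6,"twist": 0},{"tx": -9,"ty": -16,"tz": -6,"twist": 0},{"tx": -9,"ty": -20,"tz": -6,"twist": 0},{"tx": -9,"ty": -22,"tz": -6,"twist": 0},{"tx": -9,"ty": -22,"tz": -6,"twist": 0}]}}

```text
time: 32.55
eef_pos: [0.5229, -0.1868, 0.2958]
orientation: [-2.993, 1.49, -2.931]
ft_force: [0.1, 1.2, 0.6]
grip_width: -0.0
```

```bash
python3 -c "
from h import *
v=panel(guess=(.612,.06,.05),save='pics/t13.png')
tips([(-.16,-.13,.29),(-.16,-.13,.197)])"
```

```text
top panel [0.6172 0.0611 0.0636] cost 0.029 FL [-0.7 -0.8] FR [  -1.9 -180.8] rel yaw -0.006
t 32.6 pos [ 0.5229 -0.1852  0.2955] toolx [-0.079 -0.016 -0.997] jaw 1.6343 F [0.16 0.26 0.93] grip -0.002 j6 -2.04
(np.float64(0.5352), np.float64(0.0174), 0.29, 1.6408) t= [ 0.13 20.15  2.53] twist -0.37
(np.float64(0.5352), np.float64(0.0174), 0.197, 1.6408) t= [ 9.4  20.25  3.28] twist -0.37
```

Only about 0.006 rad remains. One more firm push and retreat in one call shows whether it still moves, i.e. whether peg 2 is reached.

{"api": "apply_moves", "payload": {"motion": [{"tx": 0,"ty": 4.5,"tz": 0,"twist": 0},{"tx": 0,"ty": 9,"tz": 1,"twist": 0},{"tx": 0,"ty": 13,"tz": 2,"twist": 0},{"tx": 0.3,"ty": 17.5,"tz": 2.5,"twist": 0},{"tx": 1,"ty": 20.2,"tz": 2.5,"twist": 0},{"tx": 4,"ty": 21,"tz": 2.8,"twist": 0},{"tx": 7,"ty": 22,"tz": 3,"twist": 0},{"tx": 9,"ty": 22,"tz": 3.3,"twist": 0},{"tx": 9.4,"ty": 22,"tz": 3.3,"twist": 0},{"tx": 9.4,"ty": 22,"tz": 3.3,"twist": 0}]}}

```text
time: 33.6
eef_pos: [0.5336, 0.0358, 0.1963]
orientation: [-3.014, 1.488, -2.95]
ft_force: [-0.6, 1.4, 0.5]
grip_width: 0.003
```

```bash
python3 -c "
from h import *
tips([(-.14,-.113,.197),(-.135,-.113,.198),(-.131,-.113,.199),(-.127,-.113,.200)])"
```

```text
t 33.6 pos [0.5336 0.0358 0.1963] toolx [-0.081 -0.016 -0.997] jaw 1.6354 F [-0.63  1.37  0.52] grip 0.003 j6 -1.65
(np.float64(0.5543), np.float64(0.0357), 0.197, 1.6408) t= [-0.24 -0.14  2.05] twist -0.31
(np.float64(0.5593), np.float64(0.0361), 0.198, 1.6408) t= [-0.38 -0.13  2.54] twist -0.31
(np.float64(0.5633), np.float64(0.0363), 0.199, 1.6408) t= [-0.51 -0.14  2.94] twist -0.31
(np.float64(0.5673), np.float64(0.0366), 0.2, 1.6408) t= [-0.64 -0.14  3.33] twist -0.31
```

{"api": "apply_moves", "payload": {"motion": [{"tx": -0.15,"ty": -0.1,"tz": 1.2,"twist": 0},{"tx": -0.25,"ty": -0.1,"tz": 2.1,"twist": 0},{"tx": -0.38,"ty": -0.1,"tz": 2.5,"twist": 0},{"tx": -0.45,"ty": -0.1,"tz": 2.8,"twist": 0},{"tx": -0.53,"ty": -0.1,"tz": 3.0,"twist": 0},{"tx": -0.6,"ty": -0.1,"tz": 3.2,"twist": 0},{"tx": -0.65,"ty": -0.1,"tz": 3.4,"twist": 0}]}}

```text
time: 34.3
eef_pos: [0.5645, 0.0365, 0.1993]
orientation: [-3.026, 1.475, -2.962]
ft_force: [-31.3, -5.0, 22.3]
grip_width: -0.0
```

{"api": "apply_moves", "payload": {"motion": [{"tx": -0.05,"ty": 0,"tz": 0.2,"twist": 0},{"tx": 0,"ty": 0,"tz": -2,"twist": 0},{"tx": -2,"ty": 0,"tz": -4,"twist": 0},{"tx": -6,"ty": -3,"tz": -5,"twist": 0},{"tx": -9,"ty": -8,"tz": -6,"twist": 0},{"tx": -9,"ty": -12,"tz": -6,"twist": 0},{"tx": -9,"ty": -16,"tz": -6,"twist": 0},{"tx": -9,"ty": -20,"tz": -6,"twist": 0},{"tx": -9,"ty": -22,"tz": -6,"twist": 0},{"tx": -9,"ty": -22,"tz": -6,"twist": 0}]}}

```text
time: 35.3
eef_pos: [0.5274, -0.1881, 0.2977]
orientation: [-3.013, 1.476, -2.953]
ft_force: [0.5, 0.2, 1.2]
grip_width: 0.003
```

```bash
python3 -c "
from h import *
v=panel(guess=(.612,.06,.05),save='pics/t14.png')
c=cv2.imread('pics/t14.png')[128:238,243:443]; cv2.imwrite('pics/t14c.png',cv2.resize(c,None,fx=4,fy=4,interpolation=cv2.INTER_CUBIC))
tips([(-.16,-.13,.29),(-.16,-.13,.197)])"
```

```text
top panel [0.6174 0.0608 0.0682] cost 0.029 FL [-1.  -0.8] FR [  -1.3 -180.8] rel yaw -0.002
t 35.35 pos [ 0.5274 -0.1865  0.2974] toolx [-0.094 -0.017 -0.995] jaw 1.6327 F [ 0.08  0.19 -0.27] grip 0.0 j6 -2.034
(np.float64(0.5377), np.float64(0.0175), 0.29, 1.6408) t= [ 0.3  20.31  2.33] twist -0.47
(np.float64(0.5377), np.float64(0.0175), 0.197, 1.6408) t= [ 9.56 20.41  3.21] twist -0.47
```

View pics/t14c.png

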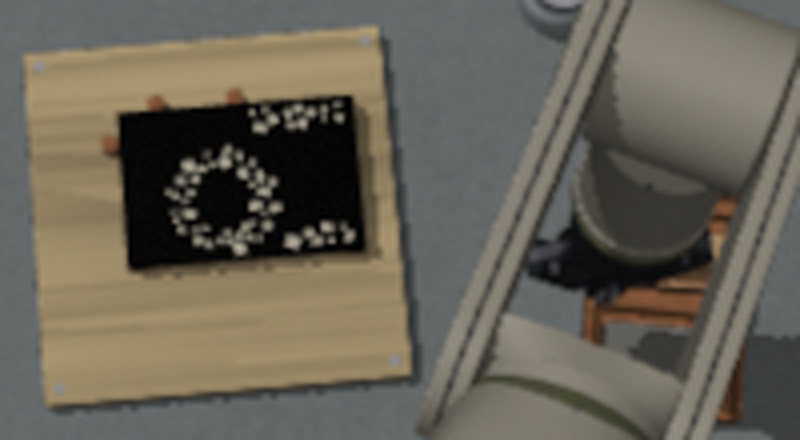

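Panel in picture: far edge against both pegs (156,103) and (235,96), left end at the left peg (112,146). Fit: FL (−1.0, −0.8) mm, FR x −1.3 mm, yaw −0.002. Last a scene check of the block, then hand in.

```bash
python3 -c "
from h import *
c=get_image('scene')[150:290,130:410,::-1]; cv2.imwrite('pics/s15.png',cv2.resize(c,None,fx=2.8,fy=2.8))"
```

```text
(no output)
```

View pics/s15.png

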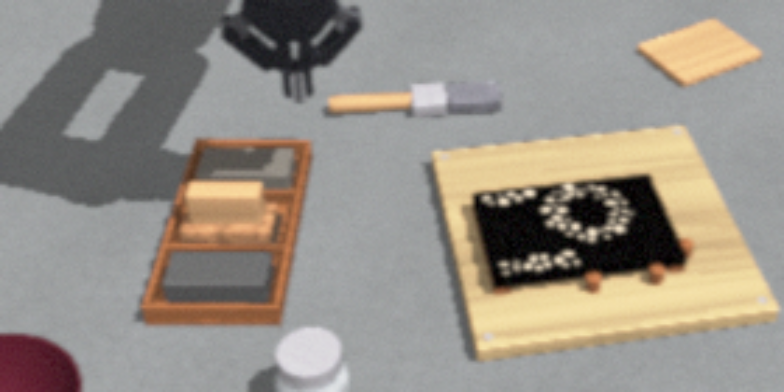

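The block (225,215) is unmoved and flat in its cell, the panel's far edge lies on pegs (594,280) and (657,272) with its left end at (686,245), and the gripper is clear.

```bash
python3 -c "
from plant import robot
print(robot.hand_in())"
```

```text
the job is handed in; nothing more can be done
None
```

I set the rubbing block flat in the empty tray cell, then pushed the panel round against its three pegs and handed in at about 35 s. No verdict is reported.

**Block:** I felt it down to contact at the expected height, opened the fingers part way and went straight up. The final picture shows it unmoved and flat in the middle cell, with both stones where they were.

**Panel:** I moved it with short pushes on its right end and near edge.
- The last top-camera fit puts the far left corner at (−1.0, −0.8) mm and the far right corner at x = −1.3 mm from the nest lines, with 0.002 rad of turn left. All are inside the 3 mm limits.
- The left peg contact was also felt, as a stiff 12 N.
- The contact with the second far peg is read from the pictures and from a final push. That push reached 31 N and turned the panel only about 0.005 rad, so I did not confirm it separately.

**What disagreed:**
- My estimates of the board's angle ranged from 0.060 rad (peg tops, top camera) to 0.089 rad (peg tops, scene camera). I used 0.070 from the board outline. At the upper end the far right corner could be more than 3 mm short.
- One push jammed at 25 N because the tilted tool pressed the panel down. I repeated it with a slight rise.
- The tool ended tilted by about 0.1 rad, from measuring poses under load. The gripper was clear of everything at hand-in.

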